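# Refit the idler stack and tension spring of a bench shaker

### The arm

A 7-joint arm with a two-finger parallel gripper is mounted at the origin on the work surface. World frame = base frame: x ahead of the robot, y to its left, z up, the work surface at z = 0. Lengths are in m, angles in rad, forces in N, time in s.
With the tool pointing down it reaches from about 0.4 to 0.9 m from the base axis. Payload 5.6 kg.
Tool frame: the origin (TCP) lies at the very end of the fingers, on their centre line; the grasp point (between the pads) lies 19 mm behind it; z points along the fingers, y is the line along which they close (so a half turn about z gives the same grasp; the last joint's range is limited). The gripper opens to 92 mm and grips with 3 to 60 N. Pads are 20 mm wide; open, the fingers measure 128 mm over their backs; the gripper's body (75 mm by 189 mm) begins 69 mm behind the grasp point.
Start: joints at [-1.155, 0.468, -0.012, 1.603, 0.006, 1.071, -0.056], TCP at [0.288, 0.583, 0.215] pointing down, gripper open.
Joint ranges: [-2.53, 2.53], [-0.31, 2.02], [-1.57, 1.55], [0.28, 2.44], [-1.29, 4.43], [0.15, 1.84], [-2.92, 2.92]. Speed limits (rad/s): [2.57, 2.57, 3.14, 3.14, 3.14, 3.14, 3.14].

### API

Orientations are given as a rotation vector (axis times angle).
In Python, from bench import ctrl gives the robot as it stands. The module is installed in compiled form; this text tells all that it offers.
- The arm moves only by the tool drive_tool, never from a script. Its argument "targets" is a list of rows, each an object of numbers: "x", "y", "z": the shift along the tool's x, y, z scaled (see below); "wx", "wy", "wz": the turn, a rotation vector about the tool's x, y, z scaled (see below); "gripper": the opening, from 0 (shut) to 1 (fully open). A call has 1 to 5 rows; each row is the pose to reach, as a shift and turn from the pose commanded when the call began, along the tool's axes at that moment; what a row does not reach only later rows make up. The controller multiplies each number of a shift by 0.8 m and each number of a turn by 0.5 rad. A row lasts 1/8 s, in which the tool goes at most 62.5 mm and 10.7 degrees, less where a joint would pass 70% of its speed; a pose out of reach is approached as far as the arm can. A call with a number of a shift or a turn outside -1 to 1 is refused whole. A call with a gripper value outside its range is refused whole. The fingers move at their own pace and stop on an object; "force" is the grip in N (left out, the last holds). Time passes only in rows, so rows that repeat a pose let the fingers close. It gives the time, the measured TCP pose, the force, the opening and the grip force at its end, in the units of the state.
- ctrl.read_state(): the state, without advancing time (a new reading comes with each control period).
- ctrl.grab_frame(name): name is "scene" or "top" or "wrist"; returns the picture (480x640x3 uint8, red, green, blue); there is no depth.
- ctrl.camera_params(name): a dict with "mtx" (3x3 intrinsics, pixels), "k1" (the pictures are not rectified: a ray, as slopes to the right and down, at radius r is drawn at 1 + k1 r^2 times it, then the intrinsics apply), "origin" and "rotation" of the camera in the world; the wrist camera has in their place "T_tool_cam" (4x4, takes a point from camera to tool coordinates, whose origin is the TCP and whose axes are the flange's). Camera axes: x right, y up, looking along -z (the intrinsics and any distortion apply to the point x, -y, -z); pixel columns grow to the right and rows downward; lengths in m; the calibration is good to about 2 mm. A picture is of the moment at which its call begins: read the wrist's pose just before it. camera_params takes no time and is no camera call.
- ctrl.finish_job(): hands the job in; it is judged then, once.
Trained networks look in the newest picture that a camera, given by its name, has taken for a name from the list of things; names that differ only in an ending like _2 or _b are one class to them, and where a whole thing is asked for, a point or a joint stands for the part that bears it (a point fixed in the world has none). Each returns a list of dicts, best first, with "p" (0 to 1); they miss things now and then, are a little off and sometimes report something else, mostly with a low value. They report only what shows in the picture. A call takes as long as a camera call.
- ctrl.silhouettes(camera, thing): "region" (480x640 bool, what is visible of it) and "rect" ([left, top, right, bottom] in pixels, round what is visible of it).
- ctrl.landmark_of(camera, thing): "position" ([column, row] in pixels: a listed point, or the origin of a listed thing).
The state is a dict: "time_s": time; "joint_pos": joint angles; "qvel": joint speeds; "joint_torque": joint torques, N m; "eef_pos": TCP position; "orientation": TCP orientation; "wrist_force": force on the tool from outside, world axes, zero at the start; "moment": the same for the moment, N m; "width": opening from 0.0 (shut) to 1.0 (fully open); "grasp_force": force on a finger pad.
Only numpy, scipy, OpenCV 4.12 (cv2) and the standard library are available. Lean on these libraries where they do the work, as an engineer would, in place of code of your own. Each camera call takes 0.05 s, during which the arm holds its last target. There are 200 camera calls.

### The job

Rebuild the opened shaker's idler from the parts tray: onto the upright shaft put the bearing first, then every spacer that is in the tray, then the wide thin washer, and last the retainer collar, each pushed fully home on the one below; leave the stray bolt and nut in the tray. Then take the spring puller from its stand and with its pin in the eye of the tension spring (never the gripper itself on the hook or eye) stretch the spring, swing it round and let its hook draw up onto the anchor post; finally stand the puller back in its stand. Do not disturb the bottle or the beaker.

Things in the scene. Friction and masses are not known exactly. Their poses are not given: they have to be found in the camera images.
- deck: drive deck of the opened shaker, fixed grey slab 250 (its x) x 300 (its y) x 15 mm thick; origin under its centre. It carries the shaft, the spring and the anchor post
- shoulder (a point): top of the shoulder at the foot of the bare upright steel shaft, on the shaft's axis, 25 mm above the bench; the first part comes to rest here. Shoulder 22 mm across on top; the shaft above it is 12 mm in diameter and rises 60 mm above this point, its last 8 mm tapering to 5 mm
- bearing: ball bearing, steel with dark seals, flat ring 42 mm outside, 12 mm high, bore 15 mm; origin at the centre of its underside, z up along its bore
- spacer1: aluminium spacer ring 30 mm outside, 6 mm high, bore 15 mm; origin at the centre of its underside, z up. Two to four of these equal spacers are present (any of them may be absent), stacked in any order
- spacer2: aluminium spacer ring equal to spacer1 (may be absent)
- spacer3: aluminium spacer ring equal to spacer1 (may be absent)
- spacer4: aluminium spacer ring equal to spacer1 (may be absent)
- washer: wide thin steel washer, 44 mm outside, 6 mm thick, bore 15 mm; origin at the centre of its underside, z up
- retainer: retainer collar, dark steel, tall narrow ring 28 mm outside, 14 mm high, bore 15 mm; origin at the centre of its underside, z up
- tray: fixed grey parts tray 260 x 260 mm, rim 14 mm high over the bench, walls 4 mm, its floor 4 mm above the bench; origin under its centre. All loose parts start in it, lying flat
- bolt: stray hexagon bolt lying in the tray along its x, 47 mm long, head 18 mm; origin under it near its middle; to stay in the tray
- nut: stray brass hexagon nut 26 mm across, 11 mm high, closed (no bore); to stay in the tray
- spring_swing (a joint): swing of the tension spring about its upright pivot, rad: grows as the spring's end swings clockwise seen from above, 0 when the spring points along the deck's -y; range -0.3 to 1.1, free but for slight friction (it stays where it is left). At the start it is swung clockwise off the line from pivot to post
- spring_pivot (a point): the upright axis about which the tension spring swings, 45 mm above the bench; the spring moves only level, at this height, swinging and stretching. The pivot pin's top is at 57 mm
- hook_seat (a point): centre of the half-round hook at the spring's end, 45 mm above the bench. Slack, it lies 115 mm from the pivot; stretching pulls it straight away from the pivot, about 110 N/m, 60 mm at most. Hooked on, it lies about 3 mm nearer the pivot than the post's axis; to pass round the post it must first be 11 to 14 mm farther than the post's axis
- eye (a point): centre of the closed round eye for the puller, 22 mm beyond hook_seat away from the pivot, 45 mm above the bench, lying flat; 18 mm inside, wire 5 mm
- post_axis (a point): point on the axis of the upright anchor post, 45 mm above the bench (the height of the hook). Post 10 mm in diameter, its head 17 mm across from 58 to 64 mm above the bench, its foot 24 mm across rising to 23 mm; it stands 134 to 157 mm from spring_pivot, anti-clockwise (seen from above) of where the spring lies at the start
- puller: spring puller, loose, standing upright in its stand: wooden square handle 22 x 22 mm from 6 to 56 mm above the origin, steel flange 32 mm in diameter and 6 mm thick under it, straight steel pin 8 mm in diameter reaching 50 mm below the origin. Origin at the centre of the flange's underside, z up along the handle, x and y square to the handle's sides
- stand: fixed grey block 70 x 70 x 60 mm high, origin under its centre, holding the puller
- stand_hole0 (a point): mouth of the 16 mm hole through the stand, at its top, 60 mm above the bench; the puller's flange rests on the top with this point at the puller's origin
- bottle: reagent bottle with blue cap, 64 mm in diameter, 150 mm high, origin under its centre; not to be disturbed
- beaker: small glass beaker, 66 mm wide, 80 mm high, origin under its centre; not to be disturbed
- spring_hook: hook and eye piece at the spring's free end, flat steel wire 5 mm thick; origin at hook_seat, x pointing away from the pivot, y anti-clockwise seen from above, z up. Hook 16 mm wide inside: its half ring closes it on the +x side, its straight shank runs back toward the pivot on the -y side, its mouth is open to +y for the 22 mm on the pivot's side of the origin

How it is judged:
By the outcome, as a careful person would: the job done as asked, in the order asked, and still so for the second after the job is handed in, with the robot touching nothing.
Of spacer1, spacer2, spacer3, spacer4 only 2 to 4 are there at a start; the rules pass over those that are not, and their reading is None.
At some moment in a run one of bearing, spacer1, spacer2, spacer3, spacer4, washer, retainer may be knocked a few centimetres aside while the robot is not near it.
It also fails if it takes over 210 s, if anything falls off the work surface, if the arm or the gripper's body presses on something with over 40 N, if the wrist force passes 120 N, or if a joint passes its speed limit or range.

## Working session

There is one attempt and no reset: what is moved stays moved. The work goes in short steps, Python scripts to look and compute and a tool call to move; the robot and the scene stay as the last step left them, time stands still between calls to the robot, and variables do not carry over. Pictures are saved under pics/ and viewed, at most 14 in all, crops included, and the job is handed in when it is done.

Besides the shell and the picture viewer there is one more tool, called after "Call:" in YAML: its name, and indented under it one key for each argument. drive_tool: Moves the arm, as the interface text tells. Its arguments: {"type":"object","properties":{"targets":{"type":"array"},"force":{"type":"number"}},"required":["targets"]}

```bash
mkdir -p pics; cat > h.py <<'E'
import numpy as np, cv2
from scipy.spatial.transform import Rotation as R
from bench import ctrl
def cam(name):
    p=ctrl.camera_params(name); K=np.array(p["mtx"]); k1=p["k1"]
    if "origin" in p: return K,k1,np.array(p["origin"]),np.array(p["rotation"])
    s=ctrl.read_state(); T=np.array(p["T_tool_cam"]); Rt=R.from_rotvec(s["orientation"]).as_matrix()
    return K,k1,np.array(s["eef_pos"])+Rt@T[:3,3],Rt@T[:3,:3]
def ray(c,px):
    K,k1,o,Rm=c
    d=cv2.undistortPoints(np.array([[px]],float),K,np.array([k1,0,0,0.]))[0,0]
    return o,Rm@np.array([d[0],-d[1],-1])
def at(c,px,z):
    o,d=ray(c,px); return o+d*(z-o[2])/d[2]
def proj(c,P):
    K,k1,o,Rm=c; q=Rm.T@(np.array(P)-o); return cv2.projectPoints(np.array([[q[0],-q[1],-q[2]]]),np.zeros(3),np.zeros(3),K,np.array([k1,0,0,0.]))[0].ravel()
def save(n,name):
    im=ctrl.grab_frame(n); cv2.imwrite(f"pics/{name}.png",im[:,:,::-1]); return im
E
python3 - <<'E'
from h import *
save("top","t0"); save("scene","s0")
for n in("top","scene"):
    c=cam(n); print(n,c[2].round(3),c[3].round(2).tolist(),c[0][0,0],c[1])
c=cam("top")
H=dict(shoulder=.025,spring_pivot=.045,hook_seat=.045,eye=.045,post_axis=.045,bearing=.004,spacer1=.004,washer=.004,retainer=.004,tray=0,bolt=.004,nut=.004,puller=.06,stand=0,stand_hole0=.06,bottle=0,beaker=0,deck=0)
for t,z in H.items():
    for r in ctrl.landmark_of("top",t)[:5]:
        print(t,round(r["p"],2),np.round(r["position"]),at(c,r["position"],z)[:2].round(4))
print(ctrl.read_state())
E
```

```text
top [ 0.362 -0.016  1.153] [0.17, -0.17, -1.55] 598.580631974141 -0.15375990777742632
scene [ 1.319 -0.556  1.301] [0.58, 0.3, 0.89] 622.9750809954976 -0.04717350319089681Traceback (most recent call last):
  File "<stdin>", line 9, in <module>
  File "h.py", line 14, in at
    o,d=ray(c,px); return o+d*(z-o[2])/d[2]
                                       ~^^^
IndexError: invalid index to scalar variable.
```

```bash
sed -i 's/np.array(p\["rotation"\])/R.from_rotvec(p["rotation"]).as_matrix()/' h.py
python3 - <<'E'
from h import *
c=cam("top")
H=dict(shoulder=.025,spring_pivot=.045,hook_seat=.045,eye=.045,post_axis=.045,bearing=.004,spacer1=.004,washer=.004,retainer=.004,tray=0,bolt=.004,nut=.004,puller=.06,stand=0,stand_hole0=.06,bottle=0,beaker=0,deck=0)
save("top","t1")
for t,z in H.items():
    for r in ctrl.landmark_of("top",t)[:5]:
        print(t,round(r["p"],2),np.round(r["position"]),at(c,r["position"],z)[:2].round(4))
s=ctrl.read_state();print({k:np.round(v,3).tolist() for k,v in s.items()})
print(R.from_rotvec(s["orientation"]).as_matrix().round(3).tolist())
print(np.array(ctrl.camera_params("wrist")["T_tool_cam"]).round(3).tolist())
E
```

```text
shoulder 0.92 [300. 296.] [0.509  0.0132]
shoulder 0.66 [397. 244.] [ 0.6122 -0.1725]
spring_pivot 0.83 [318. 238.] [ 0.6188 -0.0205]
hook_seat 0.53 [372. 272.] [ 0.5542 -0.1229]
eye 0.75 [381. 277.] [ 0.5441 -0.1383]
post_axis 0.61 [396. 246.] [ 0.6034 -0.1688]
bearing 0.77 [175. 304.] [0.4916 0.2562]
spacer1 0.64 [350. 279.] [ 0.5468 -0.0824]
spacer1 0.53 [170. 339.] [0.4246 0.2614]
spacer1 0.49 [140. 294.] [0.5107 0.3266]
washer 0.62 [138. 266.] [0.5659 0.3351]
washer 0.45 [376. 273.] [ 0.5596 -0.1333]
washer 0.23 [299. 297.] [0.5101 0.016 ]
retainer 0.6 [214. 270.] [0.5612 0.1821]
retainer 0.27 [374. 268.] [ 0.5676 -0.1297]
tray 0.85 [176. 299.] [0.5033 0.2557]
bolt 0.46 [207. 337.] [0.4301 0.1904]
bolt 0.17 [360. 171.] [ 0.7681 -0.1032]
nut 0.57 [179. 269.] [0.5611 0.2514]
puller 0.85 [508. 326.] [ 0.4525 -0.3726]
puller 0.68 [372. 268.] [ 0.5587 -0.1217]
puller 0.65 [500. 330.] [ 0.445  -0.3576]
puller 0.41 [298. 298.] [0.5016 0.0163]
stand 0.96 [501. 329.] [ 0.4513 -0.3782]
stand_hole0 0.72 [508. 324.] [ 0.4549 -0.3744]
bottle 0.7 [262. 164.] [0.7828 0.0963]
beaker 0.68 [359. 172.] [ 0.7677 -0.1016]
deck 0.82 [349. 280.] [ 0.5456 -0.0822]
{'time_s': 1.1, 'joint_pos': [-1.155, 0.468, -0.012, 1.603, 0.006, 1.071, -0.056], 'qvel': [0.001, -0.002, 0.002, -0.0, -0.0, -0.002, -0.0], 'joint_torque': [-0.0, -52.043, -0.012, -24.406, -0.057, 0.011, 0.0], 'eef_pos': [0.288, 0.583, 0.215], 'orientation': [0.715, 3.059, -0.0], 'wrist_force': [0.613, 0.046, -0.112], 'moment': [0.011, -0.002, -0.04], 'grasp_force': 0.0, 'width': 0.998}
[[-0.897, 0.443, 0.0], [0.443, 0.897, -0.0], [-0.0, 0.0, -1.0]]
[[-0.001, 0.964, 0.265, 0.074], [1.0, 0.001, 0.0, 0.0], [0.0, 0.265, -0.964, -0.17], [0.0, 0.0, 0.0, 1.0]]
```

View pics/t0.png

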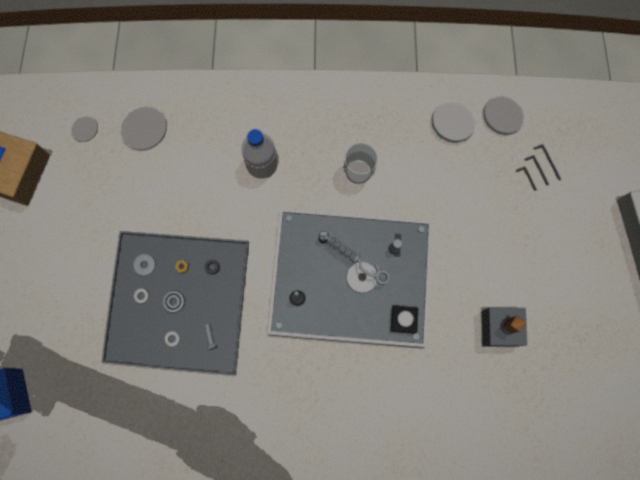

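View pics/s0.png

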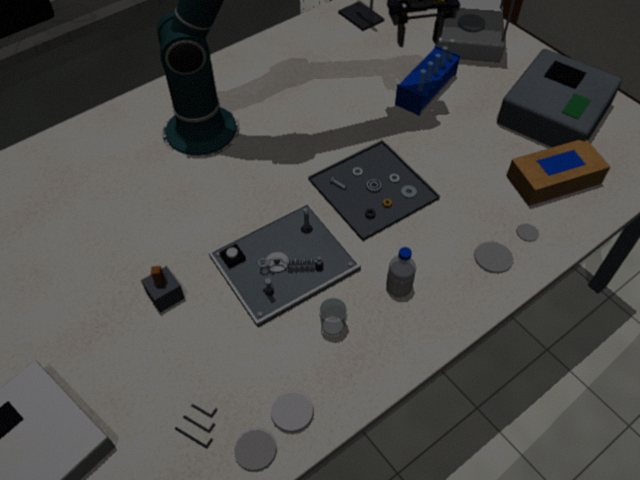

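Call:
drive_tool:
  targets:
    - {"x":-0.07,"y":-0.04}
    - {"x":-0.14,"y":-0.08,"z":-0.02}
    - {"x":-0.2,"y":-0.115,"z":-0.04}
    - {"x":-0.2,"y":-0.115,"z":-0.044}

```text
$.targets[0]: bad value
```

Call:
drive_tool:
  targets:
    - {"x":-0.07,"y":-0.04}
    - {"x":-0.14,"y":-0.08}
    - {"x":-0.21,"y":-0.119}
    - {"x":-0.21,"y":-0.119}

```text
$.targets[0]: bad value
```

Call:
drive_tool:
  targets:
    - {"wz":0.37}
    - {"wz":0.741}
    - {"wz":0.741}

```text
$.targets[0]: bad value
```

Call:
drive_tool:
  targets:
    - {"wz":0.37}
    - {"wz":0.741}
    - {"wz":0.741}

```text
$.targets[0]: bad value
```

Call:
drive_tool:
  targets:
    - {"wz":0.37}
    - {"wz":0.741}
    - {"wz":0.741}
    - {"wz":0.741}

```text
$.targets[0]: bad value
```

```bash
cat >> h.py <<'E'
def st():
    s=ctrl.read_state(); m=R.from_rotvec(s["orientation"]).as_matrix()
    print("t",round(s["time_s"],2),"tcp",np.round(s["eef_pos"],4).tolist(),"yaw",np.degrees(np.arctan2(m[1,0],m[0,0])).round(2),"tilt",m[:,2].round(3).tolist(),"F",np.round(s["wrist_force"],1).tolist(),"w",round(s["width"],3),"g",round(s["grasp_force"],1),"q",np.round(s["joint_pos"],2).tolist())
    return s
def go(P):
    "units of the shift from here to P"
    s=ctrl.read_state(); m=R.from_rotvec(s["orientation"]).as_matrix()
    return (m.T@(np.array(P)-s["eef_pos"])/0.8).round(4).tolist()
def find(n,t,z,k=3):
    c=cam(n)
    for r in ctrl.landmark_of(n,t)[:k]: print(t,round(r["p"],2),np.round(r["position"],1),at(c,r["position"],z)[:2].round(4))
def circ(n,t,z,k=4):
    "centre of the visible top face (height z) from the silhouette"
    c=cam(n)
    for r in ctrl.silhouettes(n,t)[:k]:
        cs,_=cv2.findContours(r["region"].astype(np.uint8),cv2.RETR_EXTERNAL,cv2.CHAIN_APPROX_NONE)
        q=max(cs,key=cv2.contourArea)[:,0]
        w=np.array([at(c,p,z)[:2] for p in q.astype(float)]); (x,y),rad=cv2.minEnclosingCircle(w.astype(np.float32)*1000)
        print(t,"sil",round(r["p"],2),r["rect"],"centre",round(x/1000,4),round(y/1000,4),"rad mm",round(rad,1))
E
python3 - <<'E'
from h import *
st(); print(cam("wrist")[0].tolist(),cam("wrist")[1])
save("wrist","w0")
for t,h in(("bearing",.016),("spacer1",.010),("washer",.010),("retainer",.018),("nut",.015)): find("wrist",t,.004,4); circ("wrist",t,h)
E
```

```text
t 1.1 tcp [0.2879, 0.5828, 0.2146] yaw 153.71 tilt [0.0, -0.0, -1.0] F [0.6, 0.0, -0.1] w 0.998 g 0.0 q [-1.15, 0.47, -0.01, 1.6, 0.01, 1.07, -0.06]
[[410.29288298172975, 0.0, 329.8110243879149], [0.0, 410.29288298172975, 237.15032019825964], [0.0, 0.0, 1.0]] 0.00432295377317569
bearing sil 0.49 [146.3, 475.0, 169.6, 478.0] centre 0.4765 0.2747 rad mm 13.3
spacer1 0.82 [213.7 473.8] [0.5078 0.3264]
spacer1 sil 0.52 [200.7, 464.5, 226.5, 480.0] centre 0.5027 0.3267 rad mm 15.2
```

View pics/w0.png

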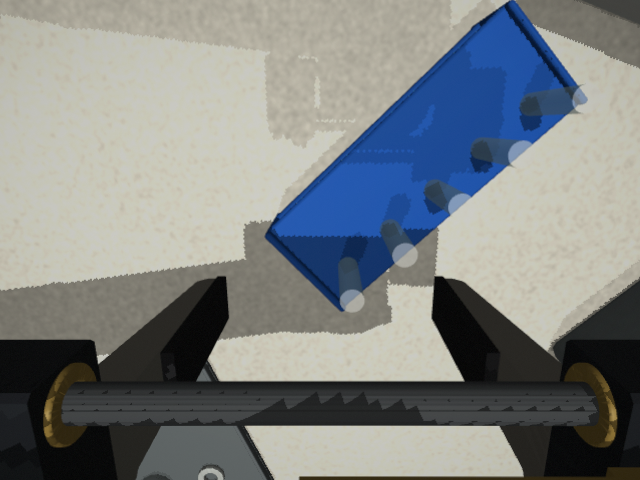

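Call:
drive_tool:
  targets:
    - {"x":-0.06,"y":-0.045,"z":0,"wx":0,"wy":0,"wz":0,"gripper":1}
    - {"x":-0.12,"y":-0.09,"z":-0.02,"wx":0,"wy":0,"wz":0,"gripper":1}
    - {"x":-0.18,"y":-0.135,"z":-0.04,"wx":0,"wy":0,"wz":0,"gripper":1}
    - {"x":-0.233,"y":-0.173,"z":-0.044,"wx":0,"wy":0,"wz":0,"gripper":1}
    - {"x":-0.233,"y":-0.173,"z":-0.044,"wx":0,"wy":0,"wz":0,"gripper":1}

```text
time_s: 2.28
eef_pos: [0.3967, 0.3722, 0.2508]
orientation: [0.726, 3.054, 0.001]
wrist_force: [0.2, 0.0, 0.1]
width: 1.002
grasp_force: 0.0
```

Call:
drive_tool:
  targets:
    - {"x":-0.06,"y":-0.045,"z":0,"wx":0,"wy":0,"wz":0,"gripper":1}
    - {"x":-0.12,"y":-0.09,"z":0,"wx":0,"wy":0,"wz":0,"gripper":1}
    - {"x":-0.18,"y":-0.135,"z":0,"wx":0,"wy":0,"wz":0,"gripper":1}
    - {"x":-0.233,"y":-0.173,"z":0,"wx":0,"wy":0,"wz":0,"gripper":1}
    - {"x":-0.233,"y":-0.173,"z":0,"wx":0,"wy":0,"wz":0,"gripper":1}

```text
time_s: 2.9
eef_pos: [0.5012, 0.1662, 0.2499]
orientation: [0.724, 3.056, -0.001]
wrist_force: [-0.2, 0.9, 0.4]
width: 1.0
grasp_force: 0.0
```

Call:
drive_tool:
  targets:
    - {"x":0,"y":0,"z":0,"wx":0,"wy":0,"wz":0.37,"gripper":1}
    - {"x":0,"y":0,"z":0,"wx":0,"wy":0,"wz":0.741,"gripper":1}
    - {"x":0,"y":0,"z":0,"wx":0,"wy":0,"wz":0.741,"gripper":1}

```text
time_s: 3.28
eef_pos: [0.4989, 0.1715, 0.2496]
orientation: [-1.259, -2.878, -0.0]
wrist_force: [-0.5, 0.2, -0.7]
width: 0.999
grasp_force: 0.0
```

Call:
drive_tool:
  targets:
    - {"x":0,"y":0,"z":0,"wx":0,"wy":0,"wz":0.37,"gripper":1}
    - {"x":0,"y":0,"z":0,"wx":0,"wy":0,"wz":0.741,"gripper":1}
    - {"x":0,"y":0,"z":0,"wx":0,"wy":0,"wz":0.741,"gripper":1}

```text
time_s: 3.65
eef_pos: [0.4992, 0.1706, 0.2497]
orientation: [-1.765, -2.599, 0.0]
wrist_force: [0.1, -0.5, 0.5]
width: 0.996
grasp_force: 0.0
```

Call:
drive_tool:
  targets:
    - {"x":0,"y":0,"z":0,"wx":0,"wy":0,"wz":0.37,"gripper":1}
    - {"x":0,"y":0,"z":0,"wx":0,"wy":0,"wz":0.741,"gripper":1}
    - {"x":0,"y":0,"z":0,"wx":0,"wy":0,"wz":0.741,"gripper":1}
    - {"x":0,"y":0,"z":0,"wx":0,"wy":0,"wz":0.741,"gripper":1}

```text
time_s: 4.15
eef_pos: [0.4994, 0.1699, 0.2498]
orientation: [-2.214, -2.229, -0.0]
wrist_force: [-1.1, 0.4, 0.6]
width: 1.004
grasp_force: 0.0
```

```bash
python3 - <<'E'
from h import *
st()
save("wrist","w1")
for t,h in(("bearing",.016),("spacer1",.010),("washer",.010),("retainer",.018),("nut",.015)): find("wrist",t,.004,4); circ("wrist",t,h)
E
```

```text
t 4.15 tcp [0.4994, 0.1699, 0.2498] yaw 90.37 tilt [-0.0, 0.0, -1.0] F [-1.1, 0.4, 0.6] w 1.004 g 0.0 q [-0.68, 0.22, 0.34, 1.88, -0.09, 1.05, -0.3]
bearing 0.96 [330.7 110. ] [0.5007 0.2576]
bearing sil 0.65 [187.2, 0.4, 483.3, 252.9] centre 0.4968 0.2434 rad mm 172.4
bearing sil 0.59 [307.8, 87.3, 348.8, 130.4] centre 0.4968 0.2574 rad mm 20.6
spacer1 0.91 [256.3 105.7] [0.4291 0.2612]
spacer1 0.85 [340.8  35.5] [0.51   0.3232]
spacer1 0.17 [447.2 394.9] [ 0.6386 -0.0619]
spacer1 sil 0.83 [239.0, 91.7, 268.8, 121.7] centre 0.4265 0.2579 rad mm 15.0
spacer1 sil 0.63 [327.4, 17.4, 356.0, 52.4] centre 0.5087 0.3233 rad mm 15.3
washer 0.57 [405.   37.4] [0.5697 0.3216]
washer sil 0.75 [380.6, 8.8, 430.0, 64.7] centre 0.569 0.3211 rad mm 21.6
retainer 0.78 [397.4 185.2] [0.5689 0.1844]
retainer sil 0.65 [384.4, 169.5, 411.0, 198.4] centre 0.5655 0.1861 rad mm 14.9
nut 0.6 [396.1 120.1] [0.5648 0.2479]
nut sil 0.82 [384.4, 108.1, 409.6, 138.8] centre 0.5659 0.2444 rad mm 12.4
```

View pics/w1.png

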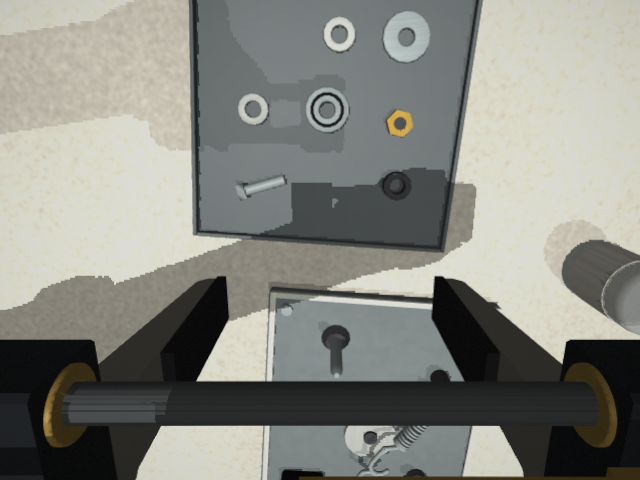

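Call:
drive_tool:
  targets:
    - {"x":0.06,"y":0,"z":0.05,"wx":0,"wy":0,"wz":0,"gripper":0.62}
    - {"x":0.109,"y":-0.002,"z":0.12,"wx":0,"wy":0,"wz":0,"gripper":0.62}
    - {"x":0.109,"y":-0.002,"z":0.18,"wx":0,"wy":0,"wz":0,"gripper":0.62}
    - {"x":0.109,"y":-0.002,"z":0.22,"wx":0,"wy":0,"wz":0,"gripper":0.62}
    - {"x":0.109,"y":-0.002,"z":0.25,"wx":0,"wy":0,"wz":0,"gripper":0.62}

```text
time_s: 5.32
eef_pos: [0.4972, 0.2565, 0.0479]
orientation: [-2.22, -2.222, 0.003]
wrist_force: [0.1, -0.0, 1.2]
width: 0.619
grasp_force: 0.0
```

Call:
drive_tool:
  targets:
    - {"x":0,"y":0,"z":0.03,"wx":0,"wy":0,"wz":0,"gripper":0.62}
    - {"x":0,"y":0,"z":0.054,"wx":0,"wy":0,"wz":0,"gripper":0.62}
    - {"x":0,"y":0,"z":0.054,"wx":0,"wy":0,"wz":0,"gripper":0.62}

```text
time_s: 5.7
eef_pos: [0.4979, 0.2566, 0.0058]
orientation: [-2.221, -2.222, 0.001]
wrist_force: [0.2, 0.9, 0.4]
width: 0.625
grasp_force: 0.0
```

Call:
drive_tool:
  targets:
    - {"x":0,"y":0,"z":0,"wx":0,"wy":0,"wz":0,"gripper":0.3}
    - {"x":0,"y":0,"z":0,"wx":0,"wy":0,"wz":0,"gripper":0.3}
    - {"x":0,"y":0,"z":0,"wx":0,"wy":0,"wz":0,"gripper":0.3}
    - {"x":0,"y":0,"z":0,"wx":0,"wy":0,"wz":0,"gripper":0.3}
  force: 20

```text
time_s: 6.2
eef_pos: [0.498, 0.2568, 0.0068]
orientation: [2.221, 2.222, 0.001]
wrist_force: [-1.2, -0.7, 2.0]
width: 0.446
grasp_force: 20.0
```

```bash
python3 - <<'E'
from h import *
st()
circ("wrist","bearing",.016)
E
```

```text
t 6.2 tcp [0.498, 0.2568, 0.0068] yaw 90.03 tilt [0.0, 0.0, -1.0] F [-1.2, -0.7, 2.0] w 0.446 g 20.0 q [-0.71, 0.62, 0.22, 1.96, -0.23, 0.59, -0.34]
bearing sil 0.65 [187.2, 0.4, 483.3, 252.9] centre 0.4975 0.331 rad mm 68.7
bearing sil 0.59 [307.8, 87.3, 348.8, 130.4] centre 0.4975 0.3365 rad mm 8.2
```

Call:
drive_tool:
  targets:
    - {"x":0,"y":0,"z":-0.06,"wx":0,"wy":0,"wz":0,"gripper":0.3}
    - {"x":0,"y":0,"z":-0.12,"wx":0,"wy":0,"wz":0,"gripper":0.3}
    - {"x":-0.05,"y":0,"z":-0.18,"wx":0,"wy":0,"wz":0,"gripper":0.3}
    - {"x":-0.12,"y":0,"z":-0.18,"wx":0,"wy":0,"wz":0,"gripper":0.3}
    - {"x":-0.18,"y":0,"z":-0.18,"wx":0,"wy":0,"wz":0,"gripper":0.3}

```text
time_s: 6.88
eef_pos: [0.4981, 0.111, 0.1515]
orientation: [2.221, 2.221, 0.003]
wrist_force: [0.1, -0.1, -0.5]
width: 0.442
grasp_force: 20.0
```

Call:
drive_tool:
  targets:
    - {"x":-0.07,"y":0,"z":0,"wx":0,"wy":0,"wz":0,"gripper":0.3}
    - {"x":-0.14,"y":0.01,"z":0,"wx":0,"wy":0,"wz":0,"gripper":0.3}
    - {"x":-0.2,"y":0.01,"z":0,"wx":0,"wy":0,"wz":0,"gripper":0.3}
    - {"x":-0.228,"y":0.01,"z":0,"wx":0,"wy":0,"wz":0,"gripper":0.3}
    - {"x":-0.228,"y":0.01,"z":0,"wx":0,"wy":0,"wz":0,"gripper":0.3}

```text
time_s: 7.5
eef_pos: [0.5057, -0.0717, 0.1506]
orientation: [2.225, 2.217, -0.0]
wrist_force: [-0.6, 0.3, -1.0]
width: 0.445
grasp_force: 20.0
```

```bash
python3 - <<'E'
from h import *
s=st()
save("wrist","w2")
find("wrist","shoulder",.025); find("wrist","bearing",s["eef_pos"][2]-.0025)
circ("wrist","bearing",s["eef_pos"][2]+.0095,2)
E
```

```text
t 7.5 tcp [0.5057, -0.0717, 0.1506] yaw 89.79 tilt [0.0, -0.0, -1.0] F [-0.6, 0.3, -1.0] w 0.445 g 20.0 q [-0.27, 0.33, 0.41, 2.02, -0.17, 0.83, 0.24]
shoulder 0.69 [329.3 100.8] [0.5064 0.0202]
bearing 0.8 [333.3 292.2] [ 0.5083 -0.0675]
bearing 0.66 [503.8 172.3] [ 0.5793 -0.0136]
bearing sil 0.64 [284.9, 250.9, 377.1, 344.3] centre 0.5068 -0.0651 rad mm 22.0
```

View pics/w2.png

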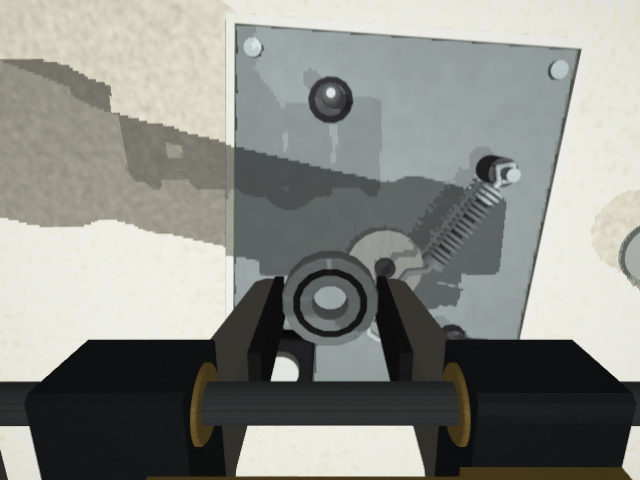

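```bash
python3 - <<'E'
from h import *
s=st(); im=cv2.imread("pics/w2.png"); c=cam("wrist")
for r in ctrl.silhouettes("wrist","shoulder")[:2]: print(r["p"],r["rect"])
for px,z in (((331,93),.085),((330,100),.025)): print(px,at(c,px,z).round(4))
z=s["eef_pos"][2]+.0092
for px in ((330,297),): print(at(c,px,z).round(4))
for y in(-.072,-.069,-.066): print(y,proj(c,[.506,y,z]).round(1),proj(c,[.506,y+.021,z]).round(1),proj(c,[.506,y-.021,z]).round(1))
a=cv2.resize(im[60:140,280:380],(400,320),interpolation=2); b=cv2.resize(im[230:360,260:400],(400,371),interpolation=2)
cv2.imwrite("pics/w2c.png",np.vstack([a,b]))
E
```

```text
t 7.7 tcp [0.5061, -0.068, 0.1505] yaw 90.16 tilt [-0.0, 0.001, -1.0] F [0.1, -0.6, -1.8] w 0.442 g 20.0 q [-0.27, 0.33, 0.41, 2.02, -0.17, 0.83, 0.24]
0.96 [221.7, 14.0, 592.8, 378.8]
(331, 93) [0.5073 0.0228 0.085 ]
(330, 100) [0.5068 0.0225 0.025 ]
[ 0.507  -0.0641  0.1597]
-0.072 [327.7 314.1] [327.8 267.8] [327.7 357.6]
-0.069 [327.7 307.7] [327.8 261. ] [327.7 351.6]
-0.066 [327.7 301.2] [327.8 254. ] [327.7 345.5]
```

View pics/w2c.png

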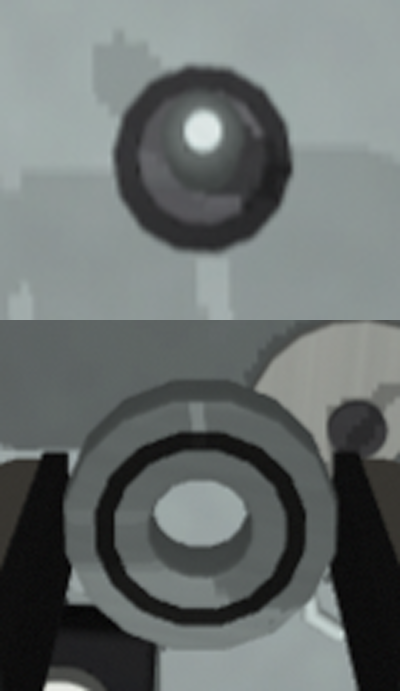

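Call:
drive_tool:
  targets:
    - {"x":0.03,"y":0,"z":0.04,"wx":0,"wy":0,"wz":0,"gripper":0.3}
    - {"x":0.0475,"y":0,"z":0.06,"wx":0,"wy":0,"wz":0,"gripper":0.3}
    - {"x":0.0475,"y":0,"z":0.06,"wx":0,"wy":0,"wz":0,"gripper":0.3}
    - {"x":0.0475,"y":0,"z":0.06,"wx":0,"wy":0,"wz":0,"gripper":0.3}
    - {"x":0.0475,"y":0,"z":0.06,"wx":0,"wy":0,"wz":0,"gripper":0.3}

```text
time_s: 8.38
eef_pos: [0.5067, -0.0325, 0.1034]
orientation: [2.221, 2.22, 0.002]
wrist_force: [-0.3, 0.3, -0.8]
width: 0.446
grasp_force: 20.0
```

```bash
python3 - <<'E'
from h import *
s=st(); c=cam("wrist"); im=save("wrist","w3")
g=im.astype(int).sum(2)
v=np.argwhere(g[0:180,250:420]>620); print(len(v),v.mean(0)[::-1]+[250,0])
px=v.mean(0)[::-1]+[250,0]; print("tip",at(c,px,.085).round(4))
for t in("shoulder",): find("wrist",t,.025,1)
find("wrist","bearing",s["eef_pos"][2]-.0028,1)
p=proj(c,[.507,.018,.085]); print(p, proj(c,[s["eef_pos"][0],s["eef_pos"][1]+.001,s["eef_pos"][2]+.0092]))
cv2.imwrite("pics/w3c.png",cv2.resize(im[0:380,180:480,::-1],(450,570)))
E
```

```text
t 8.38 tcp [0.5067, -0.0325, 0.1034] yaw 89.96 tilt [0.002, -0.0, -1.0] F [-0.3, 0.3, -0.8] w 0.446 g 20.0 q [-0.31, 0.39, 0.37, 2.06, -0.21, 0.72, 0.2]
14778 [336.77520639  43.14061443]
tip [0.5106 0.0749 0.085 ]
shoulder 0.84 [328.8 165.2] [0.507  0.0184]
bearing 0.9 [333.2 291.3] [ 0.5088 -0.0308]
[328.58661943 178.55156979] [327.98439862 303.50165868]
```

View pics/w3c.png

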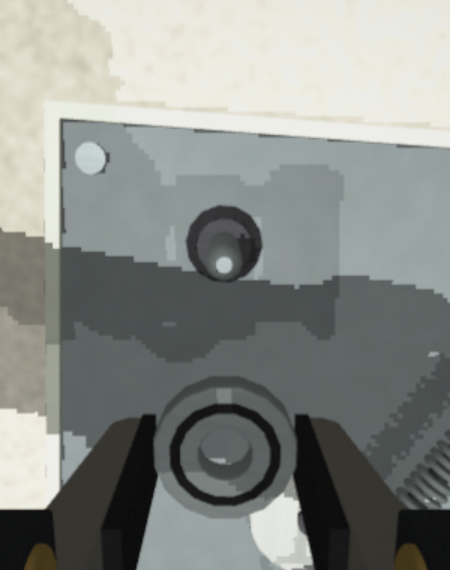

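Call:
drive_tool:
  targets:
    - {"x":0.04,"y":0,"z":0,"wx":0,"wy":0,"wz":0,"gripper":0.3}
    - {"x":0.062,"y":0,"z":0,"wx":0,"wy":0,"wz":0,"gripper":0.3}
    - {"x":0.062,"y":0,"z":0,"wx":0,"wy":0,"wz":0,"gripper":0.3}
    - {"x":0.062,"y":0,"z":0.02,"wx":0,"wy":0,"wz":0,"gripper":0.3}
    - {"x":0.062,"y":0,"z":0.035,"wx":0,"wy":0,"wz":0,"gripper":0.3}

```text
time_s: 9.15
eef_pos: [0.5055, 0.0168, 0.0733]
orientation: [-2.222, -2.22, 0.002]
wrist_force: [1.4, 0.9, -0.9]
width: 0.442
grasp_force: 20.0
```

Call:
drive_tool:
  targets:
    - {"x":0,"y":0,"z":0,"wx":0,"wy":0,"wz":0,"gripper":0.3}
    - {"x":0,"y":0,"z":0.01,"wx":0,"wy":0,"wz":0,"gripper":0.3}
    - {"x":0,"y":0,"z":0.01,"wx":0,"wy":0,"wz":0,"gripper":0.3}

```text
time_s: 9.52
eef_pos: [0.5054, 0.0176, 0.066]
orientation: [-2.221, -2.221, 0.002]
wrist_force: [-0.2, -0.3, -0.9]
width: 0.445
grasp_force: 20.0
```

```bash
python3 - <<'E'
from h import *
s=st();print(s["moment"])
E
```

```text
t 9.53 tcp [0.5054, 0.0176, 0.066] yaw 90.01 tilt [-0.001, -0.0, -1.0] F [-0.2, -0.3, -0.9] w 0.445 g 20.0 q [-0.38, 0.46, 0.34, 2.08, -0.24, 0.64, 0.12]
[-0.05008696  0.06501954  0.03424375]
```

Call:
drive_tool:
  targets:
    - {"x":0,"y":0,"z":0.02,"wx":0,"wy":0,"wz":0,"gripper":0.3}
    - {"x":0,"y":0,"z":0.04,"wx":0,"wy":0,"wz":0,"gripper":0.3}
    - {"x":0,"y":0,"z":0.05,"wx":0,"wy":0,"wz":0,"gripper":0.3}
    - {"x":0,"y":0,"z":0.05,"wx":0,"wy":0,"wz":0,"gripper":0.3}

```text
time_s: 10.02
eef_pos: [0.5054, 0.0179, 0.0259]
orientation: [-2.22, -2.221, 0.002]
wrist_force: [0.5, -0.5, -0.2]
width: 0.449
grasp_force: 20.0
```

Call:
drive_tool:
  targets:
    - {"x":0,"y":0,"z":0,"wx":0,"wy":0,"wz":0,"gripper":0.6}
    - {"x":0,"y":0,"z":0,"wx":0,"wy":0,"wz":0,"gripper":0.6}
    - {"x":0,"y":0,"z":-0.03,"wx":0,"wy":0,"wz":0,"gripper":0.6}
    - {"x":0,"y":0,"z":-0.09,"wx":0,"wy":0,"wz":0,"gripper":0.6}
    - {"x":0,"y":0,"z":-0.16,"wx":0,"wy":0,"wz":0,"gripper":0.6}

```text
time_s: 10.65
eef_pos: [0.5054, 0.0178, 0.1554]
orientation: [-2.221, -2.221, 0.002]
wrist_force: [0.6, 0.7, 0.2]
width: 0.599
grasp_force: 0.0
```

Call:
drive_tool:
  targets:
    - {"x":0.06,"y":0,"z":-0.05,"wx":0,"wy":0,"wz":0,"gripper":0.6}
    - {"x":0.12,"y":0,"z":-0.1,"wx":0,"wy":0,"wz":0,"gripper":0.6}
    - {"x":0.18,"y":0,"z":-0.12,"wx":0,"wy":0,"wz":0,"gripper":0.6}
    - {"x":0.191,"y":0,"z":-0.12,"wx":0,"wy":0,"wz":0,"gripper":0.6}
    - {"x":0.191,"y":0,"z":-0.12,"wx":0,"wy":0,"wz":0,"gripper":0.6}

```text
time_s: 11.28
eef_pos: [0.5056, 0.1704, 0.25]
orientation: [2.22, 2.223, -0.002]
wrist_force: [-0.3, -0.8, 0.1]
width: 0.601
grasp_force: 0.0
```

Call:
drive_tool:
  targets:
    - {"x":0,"y":0,"z":0,"wx":0,"wy":0,"wz":0,"gripper":0.6}
    - {"x":0,"y":0,"z":0,"wx":0,"wy":0,"wz":0,"gripper":0.6}

```text
time_s: 11.52
eef_pos: [0.506, 0.1691, 0.2501]
orientation: [-2.224, -2.219, 0.002]
wrist_force: [-1.0, 0.2, -0.3]
width: 0.601
grasp_force: 0.0
```

```bash
cat >> h.py <<'E'
def tray(P=None):
    s=st(); save("wrist","tray%d"%(s["time_s"]*10))
    for t,h in(("spacer1",.010),("washer",.010),("retainer",.018)): circ("wrist",t,h)
E
python3 - <<'E'
from h import *
tray()
E
```

```text
t 11.53 tcp [0.506, 0.1691, 0.2501] yaw 89.88 tilt [-0.001, -0.001, -1.0] F [-1.0, 0.2, -0.3] w 0.601 g 0.0 q [-0.68, 0.23, 0.35, 1.87, -0.09, 1.06, -0.3]
spacer1 sil 0.75 [319.5, 15.6, 347.6, 53.9] centre 0.5074 0.3241 rad mm 14.6
spacer1 sil 0.66 [229.5, 92.4, 259.8, 121.7] centre 0.426 0.2582 rad mm 14.6
washer sil 0.92 [372.9, 8.3, 422.6, 62.7] centre 0.5681 0.323 rad mm 21.9
retainer sil 0.68 [357.0, 432.5, 399.6, 480.0] centre 0.5563 -0.1351 rad mm 36.7
retainer sil 0.55 [376.1, 169.2, 406.1, 197.0] centre 0.5653 0.1876 rad mm 14.6
```

Call:
drive_tool:
  targets:
    - {"x":0.05,"y":-0.04,"z":0.05,"wx":0,"wy":0,"wz":0,"gripper":0.5}
    - {"x":0.113,"y":-0.08,"z":0.1,"wx":0,"wy":0,"wz":0,"gripper":0.5}
    - {"x":0.113,"y":-0.1,"z":0.16,"wx":0,"wy":0,"wz":0,"gripper":0.5}
    - {"x":0.113,"y":-0.1,"z":0.22,"wx":0,"wy":0,"wz":0,"gripper":0.5}
    - {"x":0.113,"y":-0.1,"z":0.26,"wx":0,"wy":0,"wz":0,"gripper":0.5}

```text
time_s: 12.35
eef_pos: [0.4249, 0.2608, 0.0406]
orientation: [-2.22, -2.223, 0.003]
wrist_force: [0.3, 0.3, -0.2]
width: 0.496
grasp_force: 0.0
```

Call:
drive_tool:
  targets:
    - {"x":0,"y":0,"z":0.03,"wx":0,"wy":0,"wz":0,"gripper":0.5}
    - {"x":0,"y":0,"z":0.0455,"wx":0,"wy":0,"wz":0,"gripper":0.5}
    - {"x":0,"y":0,"z":0.0455,"wx":0,"wy":0,"wz":0,"gripper":0.5}
    - {"x":0,"y":0,"z":0.0455,"wx":0,"wy":0,"wz":0,"gripper":0.5}

```text
time_s: 12.85
eef_pos: [0.4264, 0.2613, 0.0068]
orientation: [2.221, 2.222, 0.002]
wrist_force: [-0.8, -1.3, 0.0]
width: 0.499
grasp_force: 0.0
```

Call:
drive_tool:
  targets:
    - {"x":0,"y":0,"z":0,"wx":0,"wy":0,"wz":0,"gripper":0.15}
    - {"x":0,"y":0,"z":0,"wx":0,"wy":0,"wz":0,"gripper":0.15}
    - {"x":0,"y":0,"z":0,"wx":0,"wy":0,"wz":0,"gripper":0.15}
    - {"x":0,"y":0,"z":0,"wx":0,"wy":0,"wz":0,"gripper":0.15}
  force: 20

```text
time_s: 13.35
eef_pos: [0.4262, 0.2613, 0.0066]
orientation: [2.221, 2.222, 0.001]
wrist_force: [-1.3, -0.2, 6.0]
width: 0.306
grasp_force: 20.0
```

```bash
python3 - <<'E'
from h import *
s=st(); print(go([.5058,-.0325,.1034]))
E
```

```text
t 13.35 tcp [0.4262, 0.2613, 0.0066] yaw 90.03 tilt [0.001, 0.001, -1.0] F [-1.3, -0.2, 6.0] w 0.306 g 20.0 q [-0.78, 0.55, 0.19, 2.1, -0.21, 0.5, -0.42]
[-0.3672, 0.0994, -0.1211]
```

Call:
drive_tool:
  targets:
    - {"x":0,"y":0,"z":-0.06,"wx":0,"wy":0,"wz":0,"gripper":0.15}
    - {"x":-0.03,"y":0.03,"z":-0.12,"wx":0,"wy":0,"wz":0,"gripper":0.15}
    - {"x":-0.08,"y":0.06,"z":-0.15,"wx":0,"wy":0,"wz":0,"gripper":0.15}
    - {"x":-0.14,"y":0.099,"z":-0.15,"wx":0,"wy":0,"wz":0,"gripper":0.15}
    - {"x":-0.2,"y":0.099,"z":-0.15,"wx":0,"wy":0,"wz":0,"gripper":0.15}

```text
time_s: 13.98
eef_pos: [0.5073, 0.0993, 0.1267]
orientation: [2.22, 2.22, 0.003]
wrist_force: [-0.3, 0.5, -1.2]
width: 0.31
grasp_force: 20.0
```

Call:
drive_tool:
  targets:
    - {"x":-0.06,"y":0,"z":0,"wx":0,"wy":0,"wz":0,"gripper":0.15}
    - {"x":-0.12,"y":0,"z":0,"wx":0,"wy":0,"wz":0,"gripper":0.15}
    - {"x":-0.167,"y":0,"z":0.01,"wx":0,"wy":0,"wz":0,"gripper":0.15}
    - {"x":-0.167,"y":0,"z":0.029,"wx":0,"wy":0,"wz":0,"gripper":0.15}
    - {"x":-0.167,"y":0,"z":0.029,"wx":0,"wy":0,"wz":0,"gripper":0.15}

```text
time_s: 14.6
eef_pos: [0.504, -0.0318, 0.1017]
orientation: [-2.219, -2.221, 0.003]
wrist_force: [0.2, 0.2, -0.2]
width: 0.305
grasp_force: 20.0
```

Call:
drive_tool:
  targets:
    - {"x":0,"y":0,"z":0,"wx":0,"wy":0,"wz":0,"gripper":0.15}
    - {"x":0,"y":0,"z":0,"wx":0,"wy":0,"wz":0,"gripper":0.15}

```text
time_s: 14.85
eef_pos: [0.5056, -0.0314, 0.1033]
orientation: [2.219, 2.224, 0.001]
wrist_force: [0.0, -0.1, -0.7]
width: 0.303
grasp_force: 20.0
```

```bash
cat >> h.py <<'E'
def hold(t,half,h,below=.0026):
    "offset of held ring from TCP, and the shaft tip, seen by the wrist camera"
    s=st(); c=cam("wrist"); im=save("wrist","h%d"%(s["time_s"]*10)); e=np.array(s["eef_pos"])
    for r in ctrl.silhouettes("wrist",t)[:2]:
        x0,y0,x1,y1=r["rect"]; lo=at(c,((x0+x1)/2,y1),e[2]-below+h)  # near rim of the top face
        print(t,round(r["p"],2),np.round(r["rect"]),"centre-TCP y:",round(lo[1]+half-e[1],4),"x:",round(lo[0]-e[0],4))
    p=proj(c,[.507,.0185,.085]).astype(int); w=cv2.cvtColor(im,cv2.COLOR_RGB2GRAY)[p[1]-14:p[1]+14,p[0]-14:p[0]+14]
    v=np.argwhere(w>w.max()-40); q=v.mean(0)[::-1]+p-14; print("tip px",q.round(1),len(v),at(c,q,.085).round(4))
    return im
E
python3 - <<'E'
from h import *
hold("spacer1",.015,.006)
E
```

```text
t 14.85 tcp [0.5056, -0.0314, 0.1033] yaw 90.13 tilt [0.001, 0.0, -1.0] F [0.0, -0.1, -0.7] w 0.303 g 20.0 q [-0.28, 0.39, 0.34, 2.06, -0.19, 0.72, 0.18]
spacer1 0.57 [298. 268. 364. 335.] centre-TCP y: -0.0022 x: 0.0013
tip px [329.1 182.2] 193 [0.5059 0.0174 0.085 ]
```

Call:
drive_tool:
  targets:
    - {"x":0.04,"y":0,"z":0,"wx":0,"wy":0,"wz":0,"gripper":0.15}
    - {"x":0.064,"y":0,"z":0,"wx":0,"wy":0,"wz":0,"gripper":0.15}
    - {"x":0.064,"y":0,"z":0,"wx":0,"wy":0,"wz":0,"gripper":0.15}
    - {"x":0.064,"y":0,"z":0.02,"wx":0,"wy":0,"wz":0,"gripper":0.15}
    - {"x":0.064,"y":0,"z":0.038,"wx":0,"wy":0,"wz":0,"gripper":0.15}

```text
time_s: 15.58
eef_pos: [0.5063, 0.0195, 0.0724]
orientation: [2.222, 2.221, 0.005]
wrist_force: [-0.7, 11.5, 17.4]
width: 0.311
grasp_force: 20.2
```

Call:
drive_tool:
  targets:
    - {"x":0,"y":0,"z":0,"wx":0,"wy":0,"wz":0,"gripper":0.15}
    - {"x":0,"y":0,"z":0.015,"wx":0,"wy":0,"wz":0,"gripper":0.15}
    - {"x":0,"y":0,"z":0.015,"wx":0,"wy":0,"wz":0,"gripper":0.15}

```text
time_s: 15.95
eef_pos: [0.5057, 0.0198, 0.0592]
orientation: [-2.221, -2.221, -0.002]
wrist_force: [2.5, 5.8, -3.0]
width: 0.313
grasp_force: 19.9
```

```bash
python3 - <<'E'
from h import *
s=st();print(s["moment"])
E
```

```text
t 15.95 tcp [0.5057, 0.0198, 0.0592] yaw 90.02 tilt [0.001, 0.001, -1.0] F [2.5, 5.8, -3.0] w 0.313 g 19.9 q [-0.35, 0.47, 0.3, 2.08, -0.23, 0.63, 0.11]
[ 1.31298296 -0.63869923  0.00707241]
```

Call:
drive_tool:
  targets:
    - {"x":0.0025,"y":0,"z":0,"wx":0,"wy":0,"wz":0,"gripper":0.15}
    - {"x":0.0025,"y":0,"z":0.015,"wx":0,"wy":0,"wz":0,"gripper":0.15}
    - {"x":0.0025,"y":0,"z":0.0255,"wx":0,"wy":0,"wz":0,"gripper":0.15}
    - {"x":0.0025,"y":0,"z":0.0255,"wx":0,"wy":0,"wz":0,"gripper":0.15}

```text
time_s: 16.45
eef_pos: [0.505, 0.0202, 0.0395]
orientation: [-2.221, -2.221, 0.001]
wrist_force: [1.6, 1.9, 0.8]
width: 0.313
grasp_force: 20.0
```

```bash
python3 - <<'E'
from h import *
s=st();print(s["moment"]); im=save("wrist","sp1")
cv2.imwrite("pics/sp1c.png",cv2.resize(im[150:400,200:460,::-1],(520,500)))
E
```

```text
t 16.45 tcp [0.505, 0.0202, 0.0395] yaw 90.0 tilt [-0.001, -0.001, -1.0] F [1.6, 1.9, 0.8] w 0.313 g 20.0 q [-0.34, 0.5, 0.29, 2.09, -0.25, 0.59, 0.12]
[ 0.32275804 -0.34630518  0.03795834]
```

View pics/sp1c.png

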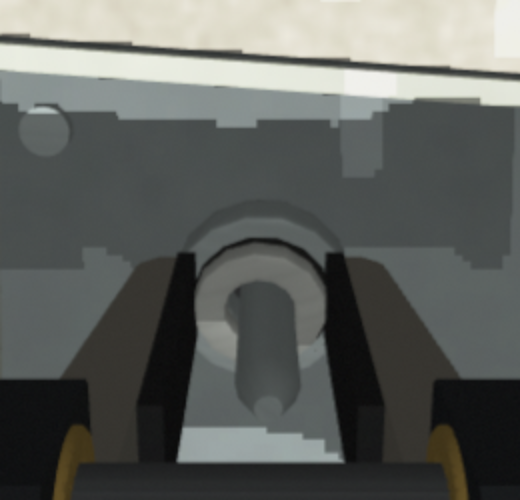

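Call:
drive_tool:
  targets:
    - {"x":0,"y":0,"z":0,"wx":0,"wy":0,"wz":0,"gripper":0.45}
    - {"x":0,"y":0,"z":0,"wx":0,"wy":0,"wz":0,"gripper":0.45}
    - {"x":0,"y":0,"z":-0.02,"wx":0,"wy":0,"wz":0,"gripper":0.45}
    - {"x":0,"y":0,"z":-0.03,"wx":0,"wy":0,"wz":0,"gripper":0.23}
    - {"x":0,"y":0,"z":-0.03,"wx":0,"wy":0,"wz":0,"gripper":0.23}

```text
time_s: 17.12
eef_pos: [0.506, 0.0208, 0.0654]
orientation: [2.22, 2.221, 0.003]
wrist_force: [-0.1, 0.6, -0.4]
width: 0.257
grasp_force: 0.0
```

Call:
drive_tool:
  targets:
    - {"x":0,"y":0,"z":0,"wx":0,"wy":0,"wz":0,"gripper":0.23}
    - {"x":0,"y":0,"z":0.015,"wx":0,"wy":0,"wz":0,"gripper":0.23}
    - {"x":0,"y":0,"z":0.025,"wx":0,"wy":0,"wz":0,"gripper":0.23}
    - {"x":0,"y":0,"z":0.026,"wx":0,"wy":0,"wz":0,"gripper":0.23}

```text
time_s: 17.62
eef_pos: [0.5047, 0.0207, 0.0432]
orientation: [-2.22, -2.221, 0.002]
wrist_force: [-4.2, 0.2, 15.8]
width: 0.23
grasp_force: 7.9
```

Call:
drive_tool:
  targets:
    - {"x":0,"y":0,"z":-0.06,"wx":0,"wy":0,"wz":0,"gripper":0.23}
    - {"x":0,"y":0,"z":-0.12,"wx":0,"wy":0,"wz":0,"gripper":0.5}
    - {"x":0.07,"y":0,"z":-0.18,"wx":0,"wy":0,"wz":0,"gripper":0.5}
    - {"x":0.13,"y":0,"z":-0.22,"wx":0,"wy":0,"wz":0,"gripper":0.5}
    - {"x":0.19,"y":0,"z":-0.26,"wx":0,"wy":0,"wz":0,"gripper":0.5}

```text
time_s: 18.25
eef_pos: [0.5048, 0.1727, 0.2511]
orientation: [-2.222, -2.221, 0.001]
wrist_force: [0.8, -0.1, -1.6]
width: 0.502
grasp_force: 0.0
```

Call:
drive_tool:
  targets:
    - {"x":0,"y":0,"z":0,"wx":0,"wy":0,"wz":0,"gripper":0.5}
    - {"x":0,"y":0,"z":0,"wx":0,"wy":0,"wz":0,"gripper":0.5}
    - {"x":0,"y":0,"z":0,"wx":0,"wy":0,"wz":0,"gripper":0.5}

```text
time_s: 18.62
eef_pos: [0.5047, 0.1695, 0.2492]
orientation: [-2.224, -2.219, 0.004]
wrist_force: [0.4, 0.1, -0.5]
width: 0.503
grasp_force: 0.0
```

```bash
python3 - <<'E'
from h import *
tray()
E
```

```text
t 18.62 tcp [0.5047, 0.1695, 0.2492] yaw 89.88 tilt [-0.002, -0.002, -1.0] F [0.4, 0.1, -0.5] w 0.503 g 0.0 q [-0.66, 0.23, 0.32, 1.87, -0.08, 1.06, -0.31]
spacer1 sil 0.96 [318.6, 335.6, 344.4, 359.5] centre 0.5051 0.0011 rad mm 16.5
spacer1 sil 0.81 [317.7, 14.1, 348.9, 52.6] centre 0.5071 0.3235 rad mm 15.3
spacer1 sil 0.43 [355.5, 437.2, 404.0, 478.8] centre 0.5586 -0.1453 rad mm 35.0
washer sil 0.79 [375.9, 8.7, 425.3, 62.0] centre 0.5686 0.3226 rad mm 21.8
retainer sil 0.69 [355.7, 440.3, 400.5, 475.6] centre 0.5568 -0.1373 rad mm 34.2
retainer sil 0.67 [378.2, 169.7, 406.3, 198.2] centre 0.5658 0.1875 rad mm 15.3
```

Call:
drive_tool:
  targets:
    - {"x":0.06,"y":0,"z":0.03,"wx":0,"wy":0,"wz":0,"gripper":0.45}
    - {"x":0.12,"y":-0.001,"z":0.07,"wx":0,"wy":0,"wz":0,"gripper":0.45}
    - {"x":0.18,"y":-0.001,"z":0.11,"wx":0,"wy":0,"wz":0,"gripper":0.45}
    - {"x":0.194,"y":-0.001,"z":0.17,"wx":0,"wy":0,"wz":0,"gripper":0.45}
    - {"x":0.194,"y":-0.001,"z":0.23,"wx":0,"wy":0,"wz":0,"gripper":0.45}

```text
time_s: 19.45
eef_pos: [0.504, 0.3281, 0.0649]
orientation: [-2.218, -2.224, -0.001]
wrist_force: [-0.4, 0.6, 0.1]
width: 0.45
grasp_force: 0.0
```

Call:
drive_tool:
  targets:
    - {"x":0,"y":0,"z":0.03,"wx":0,"wy":0,"wz":0,"gripper":0.45}
    - {"x":0,"y":0,"z":0.055,"wx":0,"wy":0,"wz":0,"gripper":0.45}
    - {"x":0,"y":0,"z":0.0735,"wx":0,"wy":0,"wz":0,"gripper":0.45}
    - {"x":0,"y":0,"z":0.0735,"wx":0,"wy":0,"wz":0,"gripper":0.45}
    - {"x":0,"y":0,"z":0.0735,"wx":0,"wy":0,"wz":0,"gripper":0.45}

```text
time_s: 20.08
eef_pos: [0.505, 0.327, 0.0086]
orientation: [2.221, 2.222, 0.003]
wrist_force: [0.2, -0.2, 0.4]
width: 0.454
grasp_force: 0.0
```

Call:
drive_tool:
  targets:
    - {"x":0,"y":0,"z":0,"wx":0,"wy":0,"wz":0,"gripper":0.15}
    - {"x":0,"y":0,"z":0,"wx":0,"wy":0,"wz":0,"gripper":0.15}
    - {"x":0,"y":0,"z":0,"wx":0,"wy":0,"wz":0,"gripper":0.15}
    - {"x":0,"y":0,"z":0,"wx":0,"wy":0,"wz":0,"gripper":0.15}
  force: 20

```text
time_s: 20.58
eef_pos: [0.5048, 0.327, 0.0086]
orientation: [2.221, 2.222, 0.002]
wrist_force: [0.2, -0.3, 5.6]
width: 0.292
grasp_force: 20.0
```

```bash
python3 - <<'E'
from h import *
s=st(); print(go([.5054,-.0325,.1034]))
E
```

```text
t 20.57 tcp [0.5048, 0.327, 0.0086] yaw 90.03 tilt [0.001, 0.001, -1.0] F [0.2, -0.3, 5.6] w 0.292 g 20.0 q [-0.77, 0.66, 0.19, 1.85, -0.19, 0.64, -0.47]
[-0.4493, 0.0006, -0.119]
```

Call:
drive_tool:
  targets:
    - {"x":0,"y":0,"z":0,"wx":0,"wy":0,"wz":0,"gripper":0.42}
    - {"x":0,"y":0,"z":0,"wx":0,"wy":0,"wz":0,"gripper":0.42}
    - {"x":-0.0025,"y":0,"z":0.003,"wx":0,"wy":0,"wz":0,"gripper":0.42}
    - {"x":-0.0025,"y":0,"z":0.003,"wx":0,"wy":0,"wz":0,"gripper":0.42}
    - {"x":-0.0025,"y":0,"z":0.003,"wx":0,"wy":0,"wz":0,"gripper":0.42}

```text
time_s: 21.2
eef_pos: [0.5042, 0.3245, 0.0052]
orientation: [2.221, 2.222, -0.0]
wrist_force: [0.1, -0.1, -0.5]
width: 0.42
grasp_force: 0.0
```

Call:
drive_tool:
  targets:
    - {"x":0,"y":0,"z":0,"wx":0,"wy":0,"wz":0,"gripper":0.15}
    - {"x":0,"y":0,"z":0,"wx":0,"wy":0,"wz":0,"gripper":0.15}
    - {"x":0,"y":0,"z":0,"wx":0,"wy":0,"wz":0,"gripper":0.15}
    - {"x":0,"y":0,"z":0,"wx":0,"wy":0,"wz":0,"gripper":0.15}
  force: 20

```text
time_s: 21.7
eef_pos: [0.5043, 0.3246, 0.0053]
orientation: [2.221, 2.222, 0.0]
wrist_force: [0.2, -0.5, 0.3]
width: 0.308
grasp_force: 20.0
```

Call:
drive_tool:
  targets:
    - {"x":0,"y":0,"z":-0.06,"wx":0,"wy":0,"wz":0,"gripper":0.15}
    - {"x":-0.04,"y":0,"z":-0.12,"wx":0,"wy":0,"wz":0,"gripper":0.15}
    - {"x":-0.1,"y":0,"z":-0.15,"wx":0,"wy":0,"wz":0,"gripper":0.15}
    - {"x":-0.16,"y":0,"z":-0.15,"wx":0,"wy":0,"wz":0,"gripper":0.15}
    - {"x":-0.22,"y":0,"z":-0.15,"wx":0,"wy":0,"wz":0,"gripper":0.15}

```text
time_s: 22.32
eef_pos: [0.5045, 0.1472, 0.1261]
orientation: [2.22, 2.222, 0.002]
wrist_force: [0.1, -0.2, -0.0]
width: 0.31
grasp_force: 20.0
```

Call:
drive_tool:
  targets:
    - {"x":-0.06,"y":0,"z":0,"wx":0,"wy":0,"wz":0,"gripper":0.15}
    - {"x":-0.13,"y":0,"z":0,"wx":0,"wy":0,"wz":0,"gripper":0.15}
    - {"x":-0.19,"y":0,"z":0,"wx":0,"wy":0,"wz":0,"gripper":0.15}
    - {"x":-0.227,"y":0,"z":0.01,"wx":0,"wy":0,"wz":0,"gripper":0.15}
    - {"x":-0.227,"y":0,"z":0.028,"wx":0,"wy":0,"wz":0,"gripper":0.15}

```text
time_s: 22.95
eef_pos: [0.5048, -0.0356, 0.1032]
orientation: [2.225, 2.215, 0.001]
wrist_force: [-0.3, 0.0, -0.7]
width: 0.314
grasp_force: 20.0
```

Call:
drive_tool:
  targets:
    - {"x":0,"y":0,"z":0,"wx":0,"wy":0,"wz":0,"gripper":0.15}
    - {"x":0,"y":0,"z":0,"wx":0,"wy":0,"wz":0,"gripper":0.15}
    - {"x":0,"y":0,"z":0,"wx":0,"wy":0,"wz":0,"gripper":0.15}

```text
time_s: 23.32
eef_pos: [0.5048, -0.0319, 0.1032]
orientation: [2.219, 2.224, 0.001]
wrist_force: [0.2, -0.7, -0.4]
width: 0.312
grasp_force: 20.0
```

```bash
python3 - <<'E'
from h import *
hold("spacer1",.015,.006)
E
```

```text
t 23.32 tcp [0.5048, -0.0319, 0.1032] yaw 90.13 tilt [0.001, 0.0, -1.0] F [0.2, -0.7, -0.4] w 0.312 g 20.0 q [-0.26, 0.39, 0.31, 2.06, -0.18, 0.72, 0.17]
spacer1 0.79 [301. 268. 363. 333.] centre-TCP y: -0.0011 x: 0.0019
tip px [331.4 184.5] 231 [0.5062 0.0159 0.085 ]
```

Call:
drive_tool:
  targets:
    - {"x":0.04,"y":0,"z":0,"wx":0,"wy":0,"wz":0,"gripper":0.15}
    - {"x":0.064,"y":0,"z":0,"wx":0,"wy":0,"wz":0,"gripper":0.15}
    - {"x":0.064,"y":0,"z":0,"wx":0,"wy":0,"wz":0,"gripper":0.15}
    - {"x":0.064,"y":0,"z":0,"wx":0,"wy":0,"wz":0,"gripper":0.15}
    - {"x":0.064,"y":0,"z":0.016,"wx":0,"wy":0,"wz":0,"gripper":0.15}

```text
time_s: 24.05
eef_pos: [0.5053, 0.0172, 0.0905]
orientation: [2.221, 2.219, 0.003]
wrist_force: [0.2, 0.1, -1.4]
width: 0.309
grasp_force: 20.0
```

Call:
drive_tool:
  targets:
    - {"x":0,"y":0,"z":0.012,"wx":0,"wy":0,"wz":0,"gripper":0.15}
    - {"x":0,"y":0,"z":0.024,"wx":0,"wy":0,"wz":0,"gripper":0.15}
    - {"x":0,"y":0,"z":0.036,"wx":0,"wy":0,"wz":0,"gripper":0.15}
    - {"x":0,"y":0,"z":0.036,"wx":0,"wy":0,"wz":0,"gripper":0.15}

```text
time_s: 24.55
eef_pos: [0.5052, 0.0185, 0.0605]
orientation: [2.22, 2.221, 0.001]
wrist_force: [4.1, 1.9, -2.4]
width: 0.305
grasp_force: 20.0
```

```bash
python3 - <<'E'
from h import *
s=st();print(s["moment"])
E
```

```text
t 24.55 tcp [0.5052, 0.0185, 0.0605] yaw 90.03 tilt [0.001, 0.0, -1.0] F [4.1, 1.9, -2.4] w 0.305 g 20.0 q [-0.33, 0.46, 0.27, 2.08, -0.21, 0.63, 0.09]
[ 0.54372903 -0.9864093  -0.01124319]
```

Call:
drive_tool:
  targets:
    - {"x":0.0012,"y":0.0012,"z":0.01,"wx":0,"wy":0,"wz":0,"gripper":0.15}
    - {"x":0.0012,"y":0.0012,"z":0.02,"wx":0,"wy":0,"wz":0,"gripper":0.15}
    - {"x":0.0012,"y":0.0012,"z":0.021,"wx":0,"wy":0,"wz":0,"gripper":0.15}
    - {"x":0.0012,"y":0.0012,"z":0.021,"wx":0,"wy":0,"wz":0,"gripper":0.15}

```text
time_s: 25.05
eef_pos: [0.5051, 0.0191, 0.0442]
orientation: [-2.221, -2.221, 0.001]
wrist_force: [0.4, 1.2, 2.5]
width: 0.307
grasp_force: 20.0
```

Call:
drive_tool:
  targets:
    - {"x":0,"y":0,"z":0,"wx":0,"wy":0,"wz":0,"gripper":0.45}
    - {"x":0,"y":0,"z":0,"wx":0,"wy":0,"wz":0,"gripper":0.45}
    - {"x":0,"y":0,"z":-0.02,"wx":0,"wy":0,"wz":0,"gripper":0.45}
    - {"x":0,"y":0,"z":-0.03,"wx":0,"wy":0,"wz":0,"gripper":0.23}
    - {"x":0,"y":0,"z":-0.03,"wx":0,"wy":0,"wz":0,"gripper":0.23}

```text
time_s: 25.68
eef_pos: [0.5061, 0.0193, 0.0697]
orientation: [2.22, 2.221, 0.003]
wrist_force: [-1.0, 1.0, -0.2]
width: 0.251
grasp_force: 0.0
```

Call:
drive_tool:
  targets:
    - {"x":0,"y":0,"z":0,"wx":0,"wy":0,"wz":0,"gripper":0.23}
    - {"x":0,"y":0,"z":0.015,"wx":0,"wy":0,"wz":0,"gripper":0.23}
    - {"x":0,"y":0,"z":0.024,"wx":0,"wy":0,"wz":0,"gripper":0.23}
    - {"x":0,"y":0,"z":0.025,"wx":0,"wy":0,"wz":0,"gripper":0.23}

```text
time_s: 26.18
eef_pos: [0.5049, 0.0191, 0.0491]
orientation: [-2.22, -2.22, 0.002]
wrist_force: [-6.4, 1.0, 23.6]
width: 0.23
grasp_force: 11.6
```

Call:
drive_tool:
  targets:
    - {"x":0,"y":0,"z":-0.06,"wx":0,"wy":0,"wz":0,"gripper":0.23}
    - {"x":0,"y":0,"z":-0.12,"wx":0,"wy":0,"wz":0,"gripper":0.65}
    - {"x":0.07,"y":0,"z":-0.18,"wx":0,"wy":0,"wz":0,"gripper":0.65}
    - {"x":0.13,"y":0,"z":-0.22,"wx":0,"wy":0,"wz":0,"gripper":0.65}
    - {"x":0.19,"y":0,"z":-0.25,"wx":0,"wy":0,"wz":0,"gripper":0.65}

```text
time_s: 26.8
eef_pos: [0.5053, 0.1725, 0.2495]
orientation: [2.222, 2.221, 0.001]
wrist_force: [0.6, 0.1, -0.2]
width: 0.637
grasp_force: 0.0
```

Call:
drive_tool:
  targets:
    - {"x":0,"y":0,"z":0,"wx":0,"wy":0,"wz":0,"gripper":0.65}
    - {"x":0,"y":0,"z":0,"wx":0,"wy":0,"wz":0,"gripper":0.65}
    - {"x":0,"y":0,"z":0,"wx":0,"wy":0,"wz":0,"gripper":0.65}

```text
time_s: 27.18
eef_pos: [0.505, 0.1693, 0.2473]
orientation: [-2.224, -2.219, 0.004]
wrist_force: [0.4, 0.4, 0.3]
width: 0.652
grasp_force: 0.0
```

```bash
python3 - <<'E'
from h import *
tray()
E
```

```text
t 27.18 tcp [0.505, 0.1693, 0.2473] yaw 89.88 tilt [-0.002, -0.001, -1.0] F [0.4, 0.4, 0.3] w 0.652 g 0.0 q [-0.62, 0.23, 0.28, 1.87, -0.07, 1.05, -0.32]
spacer1 sil 0.69 [316.8, 341.7, 344.9, 366.5] centre 0.5058 -0.0034 rad mm 16.9
spacer1 sil 0.69 [355.3, 427.1, 425.7, 475.1] centre 0.5773 -0.1343 rad mm 52.7
spacer1 sil 0.4 [319.0, 333.1, 345.6, 355.6] centre 0.5063 0.0066 rad mm 14.6
spacer1 sil 0.29 [562.5, 238.9, 639.4, 333.7] centre 0.8007 0.0727 rad mm 66.9
washer sil 0.85 [409.9, 5.6, 461.6, 60.1] centre 0.6021 0.3238 rad mm 22.1
retainer sil 0.84 [378.0, 170.0, 407.2, 196.4] centre 0.5651 0.1872 rad mm 15.0
retainer sil 0.26 [316.8, 325.2, 350.2, 357.6] centre 0.5066 0.0123 rad mm 23.8
```

Call:
drive_tool:
  targets:
    - {"x":0.05,"y":0.03,"z":0.01,"wx":0,"wy":0,"wz":-0.26,"gripper":0.6}
    - {"x":0.1,"y":0.06,"z":0.03,"wx":0,"wy":0,"wz":-0.52,"gripper":0.6}
    - {"x":0.15,"y":0.09,"z":0.05,"wx":0,"wy":0,"wz":-0.785,"gripper":0.6}
    - {"x":0.1946,"y":0.12,"z":0.05,"wx":0,"wy":0,"wz":-0.785,"gripper":0.6}
    - {"x":0.1946,"y":0.12,"z":0.05,"wx":0,"wy":0,"wz":-0.785,"gripper":0.6}

```text
time_s: 28.0
eef_pos: [0.6014, 0.3295, 0.2068]
orientation: [-1.741, -2.614, 0.001]
wrist_force: [-0.3, -0.8, 0.9]
width: 0.601
grasp_force: 0.0
```

Call:
drive_tool:
  targets:
    - {"x":0,"y":0,"z":0,"wx":0,"wy":0,"wz":-0.37,"gripper":0.6}
    - {"x":0,"y":0,"z":0,"wx":0,"wy":0,"wz":-0.74,"gripper":0.6}
    - {"x":0,"y":0,"z":0,"wx":0,"wy":0,"wz":-0.785,"gripper":0.6}

```text
time_s: 28.38
eef_pos: [0.6012, 0.3254, 0.2087]
orientation: [-1.205, -2.901, 0.001]
wrist_force: [0.6, 0.1, 0.1]
width: 0.602
grasp_force: 0.0
```

Call:
drive_tool:
  targets:
    - {"x":0,"y":0,"z":0,"wx":0,"wy":0,"wz":-0.37,"gripper":0.6}
    - {"x":0,"y":0,"z":0.02,"wx":0,"wy":0,"wz":-0.74,"gripper":0.6}
    - {"x":0,"y":0,"z":0.05,"wx":0,"wy":0,"wz":-0.785,"gripper":0.6}

```text
time_s: 28.75
eef_pos: [0.6018, 0.3261, 0.1692]
orientation: [0.616, 3.079, 0.002]
wrist_force: [-0.3, 0.3, -0.4]
width: 0.6
grasp_force: 0.0
```

Call:
drive_tool:
  targets:
    - {"x":0,"y":0,"z":0.03,"wx":0,"wy":0,"wz":-0.37,"gripper":0.6}
    - {"x":0,"y":0,"z":0.06,"wx":0,"wy":0,"wz":-0.74,"gripper":0.6}
    - {"x":0,"y":0,"z":0.1,"wx":0,"wy":0,"wz":-0.785,"gripper":0.6}
    - {"x":0,"y":0,"z":0.1,"wx":0,"wy":0,"wz":-0.785,"gripper":0.6}
    - {"x":0,"y":0,"z":0.1,"wx":0,"wy":0,"wz":-0.785,"gripper":0.6}

```text
time_s: 29.38
eef_pos: [0.6019, 0.3268, 0.0898]
orientation: [0.004, 3.14, 0.001]
wrist_force: [0.6, 0.3, 0.4]
width: 0.599
grasp_force: 0.0
```

```bash
python3 - <<'E'
from h import *
s=st(); print(go([.601,.325,.006])); im=save("wrist","wa"); circ("wrist","washer",.010,2)
cv2.imwrite("pics/wac.png",im[:,:,::-1])
E
```

```text
t 29.38 tcp [0.6019, 0.3268, 0.0898] yaw 179.86 tilt [0.001, 0.0, -1.0] F [0.6, 0.3, 0.4] w 0.599 g 0.0 q [-0.49, 0.66, -0.09, 1.59, 0.07, 0.89, 0.97]
[0.0013, -0.0023, 0.1047]
washer sil 0.8 [289.4, 211.6, 358.9, 279.2] centre 0.6025 0.3233 rad mm 21.9
```

View pics/wac.png

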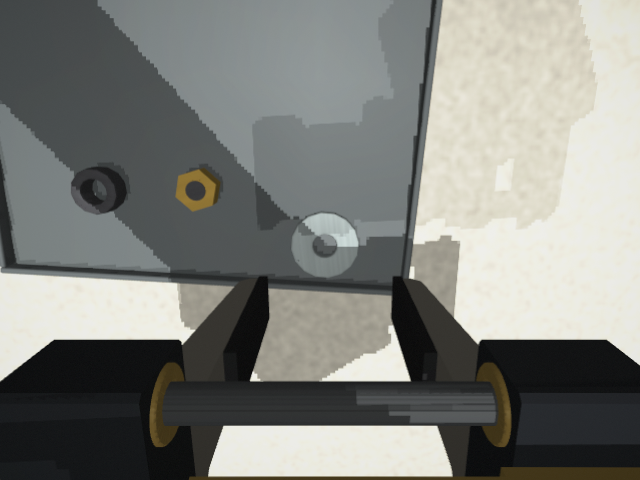

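Call:
drive_tool:
  targets:
    - {"x":0,"y":-0.004,"z":0.04,"wx":0,"wy":0,"wz":0,"gripper":0.56}
    - {"x":0,"y":-0.004,"z":0.08,"wx":0,"wy":0,"wz":0,"gripper":0.56}
    - {"x":0,"y":-0.004,"z":0.105,"wx":0,"wy":0,"wz":0,"gripper":0.56}
    - {"x":0,"y":-0.004,"z":0.105,"wx":0,"wy":0,"wz":0,"gripper":0.56}
    - {"x":0,"y":-0.004,"z":0.105,"wx":0,"wy":0,"wz":0,"gripper":0.56}

```text
time_s: 30.1
eef_pos: [0.6018, 0.3241, 0.0054]
orientation: [0.001, 3.14, 0.001]
wrist_force: [-0.7, -0.2, 0.3]
width: 0.561
grasp_force: 0.0
```

Call:
drive_tool:
  targets:
    - {"x":0,"y":0,"z":0,"wx":0,"wy":0,"wz":0,"gripper":0.3}
    - {"x":0,"y":0,"z":0,"wx":0,"wy":0,"wz":0,"gripper":0.3}
    - {"x":0,"y":0,"z":0,"wx":0,"wy":0,"wz":0,"gripper":0.3}
    - {"x":0,"y":0,"z":0,"wx":0,"wy":0,"wz":0,"gripper":0.3}
  force: 20

```text
time_s: 30.6
eef_pos: [0.6015, 0.3238, 0.005]
orientation: [0.001, 3.141, 0.001]
wrist_force: [-0.3, -0.3, 4.0]
width: 0.464
grasp_force: 20.0
```

```bash
python3 - <<'E'
from h import *
st(); print(go([.5054,-.0325,.1034]))
E
```

```text
t 30.6 tcp [0.6015, 0.3238, 0.005] yaw 179.97 tilt [0.001, 0.0, -1.0] F [-0.3, -0.3, 4.0] w 0.464 g 20.0 q [-0.49, 0.77, -0.08, 1.62, 0.08, 0.75, 0.97]
[0.1199, -0.4454, -0.1232]
```

Call:
drive_tool:
  targets:
    - {"x":0,"y":0,"z":-0.06,"wx":0,"wy":0,"wz":0,"gripper":0.3}
    - {"x":0.03,"y":-0.03,"z":-0.12,"wx":0,"wy":0,"wz":0,"gripper":0.3}
    - {"x":0.06,"y":-0.08,"z":-0.15,"wx":0,"wy":0,"wz":0,"gripper":0.3}
    - {"x":0.09,"y":-0.13,"z":-0.15,"wx":0,"wy":0,"wz":0,"gripper":0.3}
    - {"x":0.12,"y":-0.18,"z":-0.15,"wx":0,"wy":0,"wz":0,"gripper":0.3}

```text
time_s: 31.22
eef_pos: [0.5043, 0.1784, 0.1247]
orientation: [0.001, 3.141, 0.0]
wrist_force: [0.2, -0.7, -1.0]
width: 0.46
grasp_force: 20.0
```

Call:
drive_tool:
  targets:
    - {"x":0,"y":-0.06,"z":0,"wx":0,"wy":0,"wz":0.26,"gripper":0.3}
    - {"x":0,"y":-0.12,"z":0,"wx":0,"wy":0,"wz":0.52,"gripper":0.3}
    - {"x":0,"y":-0.18,"z":0,"wx":0,"wy":0,"wz":0.785,"gripper":0.3}
    - {"x":0,"y":-0.24,"z":0,"wx":0,"wy":0,"wz":0.785,"gripper":0.3}
    - {"x":0,"y":-0.265,"z":0,"wx":0,"wy":0,"wz":0.785,"gripper":0.3}

```text
time_s: 31.85
eef_pos: [0.5045, -0.0356, 0.1244]
orientation: [-0.619, -3.08, 0.002]
wrist_force: [0.1, 0.5, -0.4]
width: 0.462
grasp_force: 20.0
```

Call:
drive_tool:
  targets:
    - {"x":0,"y":0,"z":0,"wx":0,"wy":0,"wz":0.37,"gripper":0.3}
    - {"x":0,"y":0,"z":0,"wx":0,"wy":0,"wz":0.74,"gripper":0.3}
    - {"x":0,"y":0,"z":0,"wx":0,"wy":0,"wz":0.785,"gripper":0.3}

```text
time_s: 32.22
eef_pos: [0.5049, -0.0323, 0.1243]
orientation: [-1.201, -2.903, 0.001]
wrist_force: [-0.6, -0.4, 0.6]
width: 0.46
grasp_force: 20.0
```

Call:
drive_tool:
  targets:
    - {"x":0,"y":0,"z":0,"wx":0,"wy":0,"wz":0.37,"gripper":0.3}
    - {"x":0,"y":0,"z":0,"wx":0,"wy":0,"wz":0.74,"gripper":0.3}
    - {"x":0,"y":0,"z":0,"wx":0,"wy":0,"wz":0.785,"gripper":0.3}

```text
time_s: 32.6
eef_pos: [0.505, -0.0321, 0.1244]
orientation: [-1.74, -2.615, 0.001]
wrist_force: [0.2, 0.2, -0.1]
width: 0.456
grasp_force: 20.0
```

Call:
drive_tool:
  targets:
    - {"x":0,"y":0,"z":0.01,"wx":0,"wy":0,"wz":0.37,"gripper":0.3}
    - {"x":0,"y":0,"z":0.027,"wx":0,"wy":0,"wz":0.74,"gripper":0.3}
    - {"x":0,"y":0,"z":0.027,"wx":0,"wy":0,"wz":0.785,"gripper":0.3}
    - {"x":0,"y":0,"z":0.027,"wx":0,"wy":0,"wz":0.785,"gripper":0.3}
    - {"x":0,"y":0,"z":0.027,"wx":0,"wy":0,"wz":0.785,"gripper":0.3}

```text
time_s: 33.22
eef_pos: [0.5055, -0.0323, 0.1034]
orientation: [2.218, 2.225, 0.001]
wrist_force: [0.6, 0.4, 0.3]
width: 0.462
grasp_force: 20.0
```

```bash
python3 - <<'E'
from h import *
hold("washer",.022,.006,.001); print(go([.505,.0185,.1]))
E
```

```text
t 33.23 tcp [0.5055, -0.0323, 0.1034] yaw 90.18 tilt [0.001, 0.0, -1.0] F [0.6, 0.4, 0.3] w 0.462 g 20.0 q [-0.25, 0.39, 0.3, 2.06, -0.17, 0.72, 0.16]
washer 0.79 [284. 254. 377. 347.] centre-TCP y: -0.0002 x: 0.0011
tip px [330.3 183.9] 237 [0.5064 0.0158 0.085 ]
[0.0635, -0.0004, 0.0042]
```

Call:
drive_tool:
  targets:
    - {"x":0.04,"y":0,"z":0,"wx":0,"wy":0,"wz":0,"gripper":0.3}
    - {"x":0.0635,"y":0,"z":0,"wx":0,"wy":0,"wz":0,"gripper":0.3}
    - {"x":0.0635,"y":0,"z":0,"wx":0,"wy":0,"wz":0,"gripper":0.3}
    - {"x":0.0635,"y":0,"z":0,"wx":0,"wy":0,"wz":0,"gripper":0.3}
    - {"x":0.0635,"y":0,"z":0.016,"wx":0,"wy":0,"wz":0,"gripper":0.3}

```text
time_s: 33.95
eef_pos: [0.506, 0.0175, 0.0905]
orientation: [2.221, 2.219, 0.003]
wrist_force: [-0.2, 0.0, 0.2]
width: 0.461
grasp_force: 20.0
```

Call:
drive_tool:
  targets:
    - {"x":0,"y":0,"z":0.012,"wx":0,"wy":0,"wz":0,"gripper":0.3}
    - {"x":0,"y":0,"z":0.024,"wx":0,"wy":0,"wz":0,"gripper":0.3}
    - {"x":0,"y":0,"z":0.034,"wx":0,"wy":0,"wz":0,"gripper":0.3}
    - {"x":0,"y":0,"z":0.034,"wx":0,"wy":0,"wz":0,"gripper":0.3}

```text
time_s: 34.45
eef_pos: [0.505, 0.0186, 0.0622]
orientation: [-2.221, -2.222, 0.001]
wrist_force: [1.1, 2.2, -1.5]
width: 0.456
grasp_force: 20.0
```

```bash
python3 - <<'E'
from h import *
s=st();print(s["moment"])
E
```

```text
t 34.45 tcp [0.505, 0.0186, 0.0622] yaw 90.03 tilt [-0.001, -0.0, -1.0] F [1.1, 2.2, -1.5] w 0.456 g 20.0 q [-0.32, 0.46, 0.26, 2.08, -0.19, 0.63, 0.08]
[ 0.17089947 -0.295892    0.02323708]
```

Call:
drive_tool:
  targets:
    - {"x":0.0012,"y":0,"z":0.008,"wx":0,"wy":0,"wz":0,"gripper":0.3}
    - {"x":0.0012,"y":0,"z":0.016,"wx":0,"wy":0,"wz":0,"gripper":0.3}
    - {"x":0.0012,"y":0,"z":0.016,"wx":0,"wy":0,"wz":0,"gripper":0.3}

```text
time_s: 34.83
eef_pos: [0.5049, 0.0194, 0.0499]
orientation: [-2.221, -2.222, 0.001]
wrist_force: [0.2, 0.1, -0.2]
width: 0.458
grasp_force: 20.0
```

Call:
drive_tool:
  targets:
    - {"x":0,"y":0,"z":0,"wx":0,"wy":0,"wz":0,"gripper":0.6}
    - {"x":0,"y":0,"z":0,"wx":0,"wy":0,"wz":0,"gripper":0.6}
    - {"x":0,"y":0,"z":-0.02,"wx":0,"wy":0,"wz":0,"gripper":0.6}
    - {"x":0,"y":0,"z":-0.03,"wx":0,"wy":0,"wz":0,"gripper":0.23}
    - {"x":0,"y":0,"z":-0.03,"wx":0,"wy":0,"wz":0,"gripper":0.23}

```text
time_s: 35.45
eef_pos: [0.5059, 0.0196, 0.0753]
orientation: [2.22, 2.221, 0.003]
wrist_force: [-0.2, 0.3, 0.3]
width: 0.406
grasp_force: 0.0
```

Call:
drive_tool:
  targets:
    - {"x":0,"y":0,"z":0,"wx":0,"wy":0,"wz":0,"gripper":0.23}
    - {"x":0,"y":0,"z":0.015,"wx":0,"wy":0,"wz":0,"gripper":0.23}
    - {"x":0,"y":0,"z":0.024,"wx":0,"wy":0,"wz":0,"gripper":0.23}
    - {"x":0,"y":0,"z":0.025,"wx":0,"wy":0,"wz":0,"gripper":0.23}

```text
time_s: 35.95
eef_pos: [0.5047, 0.0194, 0.0551]
orientation: [-2.22, -2.22, 0.001]
wrist_force: [-7.2, 0.3, 27.5]
width: 0.23
grasp_force: 14.0
```

Call:
drive_tool:
  targets:
    - {"x":0,"y":0,"z":-0.06,"wx":0,"wy":0,"wz":0,"gripper":0.23}
    - {"x":0,"y":0,"z":-0.12,"wx":0,"wy":0,"wz":0,"gripper":0.5}
    - {"x":0.07,"y":0,"z":-0.18,"wx":0,"wy":0,"wz":0,"gripper":0.5}
    - {"x":0.13,"y":0,"z":-0.22,"wx":0,"wy":0,"wz":0,"gripper":0.5}
    - {"x":0.19,"y":0,"z":-0.24,"wx":0,"wy":0,"wz":0,"gripper":0.5}

```text
time_s: 36.58
eef_pos: [0.5055, 0.1729, 0.2475]
orientation: [2.221, 2.22, 0.003]
wrist_force: [1.3, -0.7, -0.8]
width: 0.501
grasp_force: 0.0
```

Call:
drive_tool:
  targets:
    - {"x":0,"y":0,"z":0,"wx":0,"wy":0,"wz":0,"gripper":0.5}
    - {"x":0,"y":0,"z":0,"wx":0,"wy":0,"wz":0,"gripper":0.5}
    - {"x":0,"y":0,"z":0,"wx":0,"wy":0,"wz":0,"gripper":0.5}

```text
time_s: 36.95
eef_pos: [0.5048, 0.1696, 0.2451]
orientation: [-2.224, -2.219, 0.003]
wrist_force: [0.4, 0.0, 0.1]
width: 0.496
grasp_force: 0.0
```

```bash
python3 - <<'E'
from h import *
tray(); print(go([.5643,.1885,.008]))
E
```

```text
t 36.95 tcp [0.5048, 0.1696, 0.2451] yaw 89.88 tilt [-0.002, -0.001, -1.0] F [0.4, 0.0, 0.1] w 0.496 g 0.0 q [-0.61, 0.24, 0.26, 1.87, -0.07, 1.05, -0.32]
washer sil 0.6 [309.2, 338.0, 355.7, 380.4] centre 0.5046 -0.0072 rad mm 25.6
retainer sil 0.94 [378.4, 170.9, 406.7, 200.1] centre 0.5651 0.1876 rad mm 14.9
[0.0228, 0.0743, 0.2971]
```

Call:
drive_tool:
  targets:
    - {"x":0.0215,"y":0.04,"z":0.06,"wx":0,"wy":0,"wz":0,"gripper":0.48}
    - {"x":0.0215,"y":0.0743,"z":0.12,"wx":0,"wy":0,"wz":0,"gripper":0.48}
    - {"x":0.0215,"y":0.0743,"z":0.18,"wx":0,"wy":0,"wz":0,"gripper":0.48}
    - {"x":0.0215,"y":0.0743,"z":0.22,"wx":0,"wy":0,"wz":0,"gripper":0.48}
    - {"x":0.0215,"y":0.0743,"z":0.25,"wx":0,"wy":0,"wz":0,"gripper":0.48}

```text
time_s: 37.78
eef_pos: [0.5638, 0.1879, 0.0441]
orientation: [-2.221, -2.221, 0.003]
wrist_force: [-0.2, 0.7, 0.4]
width: 0.48
grasp_force: 0.0
```

Call:
drive_tool:
  targets:
    - {"x":0,"y":0,"z":0.03,"wx":0,"wy":0,"wz":0,"gripper":0.48}
    - {"x":0,"y":0,"z":0.047,"wx":0,"wy":0,"wz":0,"gripper":0.48}
    - {"x":0,"y":0,"z":0.047,"wx":0,"wy":0,"wz":0,"gripper":0.48}
    - {"x":0,"y":0,"z":0.047,"wx":0,"wy":0,"wz":0,"gripper":0.48}

```text
time_s: 38.28
eef_pos: [0.5652, 0.1888, 0.0094]
orientation: [2.221, 2.221, 0.002]
wrist_force: [0.2, 0.1, 0.5]
width: 0.48
grasp_force: 0.0
```

Call:
drive_tool:
  targets:
    - {"x":0,"y":0,"z":0,"wx":0,"wy":0,"wz":0,"gripper":0.15}
    - {"x":0,"y":0,"z":0,"wx":0,"wy":0,"wz":0,"gripper":0.15}
    - {"x":0,"y":0,"z":0,"wx":0,"wy":0,"wz":0,"gripper":0.15}
    - {"x":0,"y":0,"z":0,"wx":0,"wy":0,"wz":0,"gripper":0.15}
  force: 20

```text
time_s: 38.78
eef_pos: [0.565, 0.1889, 0.0093]
orientation: [2.221, 2.222, 0.002]
wrist_force: [-0.4, -0.7, 5.5]
width: 0.297
grasp_force: 20.0
```

```bash
python3 - <<'E'
from h import *
st(); print(go([.505,-.0325,.1034]))
E
```

```text
t 38.77 tcp [0.565, 0.1889, 0.0093] yaw 90.02 tilt [0.001, 0.001, -1.0] F [-0.4, -0.7, 5.5] w 0.297 g 20.0 q [-0.53, 0.65, 0.19, 1.87, -0.2, 0.63, -0.21]
[-0.2767, -0.075, -0.1179]
```

Call:
drive_tool:
  targets:
    - {"x":0,"y":0,"z":-0.06,"wx":0,"wy":0,"wz":0,"gripper":0.15}
    - {"x":0,"y":-0.03,"z":-0.12,"wx":0,"wy":0,"wz":0,"gripper":0.15}
    - {"x":-0.05,"y":-0.075,"z":-0.15,"wx":0,"wy":0,"wz":0,"gripper":0.15}
    - {"x":-0.11,"y":-0.075,"z":-0.15,"wx":0,"wy":0,"wz":0,"gripper":0.15}
    - {"x":-0.16,"y":-0.075,"z":-0.15,"wx":0,"wy":0,"wz":0,"gripper":0.15}

```text
time_s: 39.4
eef_pos: [0.5041, 0.0593, 0.1291]
orientation: [2.221, 2.222, 0.001]
wrist_force: [0.6, -0.2, -0.2]
width: 0.29
grasp_force: 20.0
```

Call:
drive_tool:
  targets:
    - {"x":-0.06,"y":0,"z":0,"wx":0,"wy":0,"wz":0,"gripper":0.15}
    - {"x":-0.117,"y":0,"z":0.01,"wx":0,"wy":0,"wz":0,"gripper":0.15}
    - {"x":-0.117,"y":0,"z":0.032,"wx":0,"wy":0,"wz":0,"gripper":0.15}
    - {"x":-0.117,"y":0,"z":0.032,"wx":0,"wy":0,"wz":0,"gripper":0.15}
    - {"x":-0.117,"y":0,"z":0.032,"wx":0,"wy":0,"wz":0,"gripper":0.15}

```text
time_s: 40.02
eef_pos: [0.5047, -0.0323, 0.1032]
orientation: [-2.22, -2.223, -0.0]
wrist_force: [-0.0, -0.2, -1.3]
width: 0.292
grasp_force: 20.0
```

Call:
drive_tool:
  targets:
    - {"x":0,"y":0,"z":0,"wx":0,"wy":0,"wz":0,"gripper":0.15}

```text
time_s: 40.15
eef_pos: [0.505, -0.0322, 0.1035]
orientation: [2.219, 2.223, 0.001]
wrist_force: [-0.1, 0.0, -1.5]
width: 0.293
grasp_force: 20.0
```

```bash
python3 - <<'E'
from h import *
hold("retainer",.014,.014,.0053); print(go([.505,.0185,.1]))
E
```

```text
t 40.15 tcp [0.505, -0.0322, 0.1035] yaw 90.1 tilt [0.001, 0.0, -1.0] F [-0.1, 0.0, -1.5] w 0.293 g 20.0 q [-0.25, 0.39, 0.3, 2.06, -0.17, 0.72, 0.16]
retainer 0.79 [302. 271. 360. 337.] centre-TCP y: -0.0009 x: 0.0014
tip px [331.7 184.1] 280 [0.5066 0.0157 0.085 ]
[0.0636, 0.0002, 0.0042]
```

Call:
drive_tool:
  targets:
    - {"x":0.04,"y":0,"z":0,"wx":0,"wy":0,"wz":0,"gripper":0.15}
    - {"x":0.0644,"y":0,"z":0,"wx":0,"wy":0,"wz":0,"gripper":0.15}
    - {"x":0.0644,"y":0,"z":0,"wx":0,"wy":0,"wz":0,"gripper":0.15}
    - {"x":0.0644,"y":0,"z":0,"wx":0,"wy":0,"wz":0,"gripper":0.15}
    - {"x":0.0644,"y":0,"z":0.012,"wx":0,"wy":0,"wz":0,"gripper":0.15}

```text
time_s: 40.88
eef_pos: [0.5052, 0.0176, 0.0936]
orientation: [2.222, 2.219, 0.002]
wrist_force: [-0.1, 0.4, -0.3]
width: 0.295
grasp_force: 20.0
```

Call:
drive_tool:
  targets:
    - {"x":0,"y":0,"z":0.012,"wx":0,"wy":0,"wz":0,"gripper":0.15}
    - {"x":0,"y":0,"z":0.024,"wx":0,"wy":0,"wz":0,"gripper":0.15}
    - {"x":0,"y":0,"z":0.024,"wx":0,"wy":0,"wz":0,"gripper":0.15}

```text
time_s: 41.25
eef_pos: [0.5054, 0.0202, 0.0732]
orientation: [-2.22, -2.223, -0.003]
wrist_force: [3.2, 5.3, -3.5]
width: 0.292
grasp_force: 20.0
```

```bash
python3 - <<'E'
from h import *
s=st();print(s["moment"])
E
```

```text
t 41.25 tcp [0.5054, 0.0202, 0.0732] yaw 90.08 tilt [0.001, 0.001, -1.0] F [3.2, 5.3, -3.5] w 0.292 g 20.0 q [-0.33, 0.44, 0.27, 2.07, -0.19, 0.65, 0.07]
[ 1.31050196 -0.89425715  0.03805181]
```

Call:
drive_tool:
  targets:
    - {"x":0.002,"y":0.0012,"z":0.008,"wx":0,"wy":0,"wz":0,"gripper":0.15}
    - {"x":0.002,"y":0.0012,"z":0.017,"wx":0,"wy":0,"wz":0,"gripper":0.15}
    - {"x":0.002,"y":0.0012,"z":0.017,"wx":0,"wy":0,"wz":0,"gripper":0.15}

```text
time_s: 41.62
eef_pos: [0.5054, 0.0203, 0.06]
orientation: [-2.221, -2.221, 0.0]
wrist_force: [0.7, 3.3, 0.4]
width: 0.293
grasp_force: 20.0
```

Call:
drive_tool:
  targets:
    - {"x":0,"y":0,"z":0,"wx":0,"wy":0,"wz":0,"gripper":0.45}
    - {"x":0,"y":0,"z":0,"wx":0,"wy":0,"wz":0,"gripper":0.45}
    - {"x":0,"y":0,"z":-0.02,"wx":0,"wy":0,"wz":0,"gripper":0.45}
    - {"x":0,"y":0,"z":-0.03,"wx":0,"wy":0,"wz":0,"gripper":0.23}
    - {"x":0,"y":0,"z":-0.03,"wx":0,"wy":0,"wz":0,"gripper":0.23}

```text
time_s: 42.25
eef_pos: [0.5063, 0.0202, 0.0857]
orientation: [2.22, 2.221, 0.003]
wrist_force: [0.5, 0.6, 0.3]
width: 0.255
grasp_force: 0.0
```

Call:
drive_tool:
  targets:
    - {"x":0,"y":0,"z":0,"wx":0,"wy":0,"wz":0,"gripper":0.23}
    - {"x":0,"y":0,"z":0.012,"wx":0,"wy":0,"wz":0,"gripper":0.23}
    - {"x":0,"y":0,"z":0.02,"wx":0,"wy":0,"wz":0,"gripper":0.23}
    - {"x":0,"y":0,"z":0.02,"wx":0,"wy":0,"wz":0,"gripper":0.23}

```text
time_s: 42.75
eef_pos: [0.5054, 0.0201, 0.0691]
orientation: [-2.22, -2.221, 0.001]
wrist_force: [-4.7, 0.2, 14.4]
width: 0.226
grasp_force: 7.4
```

```bash
python3 - <<'E'
from h import *
s=st();print(s["moment"])
E
```

```text
t 42.75 tcp [0.5054, 0.0201, 0.0691] yaw 90.01 tilt [-0.001, 0.0, -1.0] F [-4.7, 0.2, 14.4] w 0.226 g 7.4 q [-0.33, 0.45, 0.27, 2.07, -0.19, 0.65, 0.07]
[-0.07763734  1.01933002 -0.02268103]
```

Call:
drive_tool:
  targets:
    - {"x":0,"y":0,"z":-0.06,"wx":0,"wy":0,"wz":0,"gripper":0.23}
    - {"x":0,"y":0,"z":-0.12,"wx":0,"wy":0,"wz":0,"gripper":0.5}
    - {"x":-0.05,"y":0,"z":-0.18,"wx":0,"wy":0,"wz":0,"gripper":0.5}
    - {"x":-0.1,"y":0.03,"z":-0.226,"wx":0,"wy":0,"wz":0,"gripper":0.5}
    - {"x":-0.16,"y":0.069,"z":-0.226,"wx":0,"wy":0,"wz":0,"gripper":0.5}

```text
time_s: 43.38
eef_pos: [0.563, -0.1084, 0.2524]
orientation: [2.216, 2.222, 0.008]
wrist_force: [1.1, 0.3, 0.5]
width: 0.499
grasp_force: 0.0
```

Call:
drive_tool:
  targets:
    - {"x":-0.06,"y":0,"z":0,"wx":0,"wy":0,"wz":0,"gripper":0.5}
    - {"x":-0.12,"y":0,"z":0,"wx":0,"wy":0,"wz":0,"gripper":0.5}
    - {"x":-0.18,"y":0,"z":0,"wx":0,"wy":0,"wz":0,"gripper":0.5}
    - {"x":-0.215,"y":0,"z":0,"wx":0,"wy":0,"wz":0,"gripper":0.5}
    - {"x":-0.215,"y":0,"z":0,"wx":0,"wy":0,"wz":0,"gripper":0.5}

```text
time_s: 44.0
eef_pos: [0.5596, -0.2824, 0.2481]
orientation: [-2.225, -2.216, 0.003]
wrist_force: [-0.4, 0.4, -1.0]
width: 0.5
grasp_force: 0.0
```

Call:
drive_tool:
  targets:
    - {"x":0,"y":0,"z":0,"wx":0,"wy":0,"wz":0,"gripper":0.5}
    - {"x":0,"y":0,"z":0,"wx":0,"wy":0,"wz":0,"gripper":0.5}
    - {"x":0,"y":0,"z":0,"wx":0,"wy":0,"wz":0,"gripper":0.5}

```text
time_s: 44.38
eef_pos: [0.5612, -0.2785, 0.2494]
orientation: [-2.219, -2.224, -0.001]
wrist_force: [-0.1, 0.0, 1.4]
width: 0.499
grasp_force: 0.0
```

```bash
python3 - <<'E'
from h import *
st(); save("wrist","spr")
for t in("spring_pivot","hook_seat","eye","post_axis"): find("wrist",t,.045,2)
find("wrist","deck",0,1); find("wrist","shoulder",.025,1)
E
```

```text
t 44.38 tcp [0.5612, -0.2785, 0.2494] yaw 90.13 tilt [0.0, 0.0, -1.0] F [-0.1, 0.0, 1.4] w 0.499 g 0.0 q [0.06, 0.41, 0.46, 1.65, -0.2, 1.12, 0.58]
spring_pivot 0.38 [214.4 308.1] [ 0.4475 -0.3804]
hook_seat 0.94 [323.3  24.7] [ 0.5564 -0.1251]
eye 0.92 [307.2  43.3] [ 0.5428 -0.1394]
post_axis 0.73 [379.4  83.3] [ 0.6043 -0.171 ]
```

View pics/spr.png

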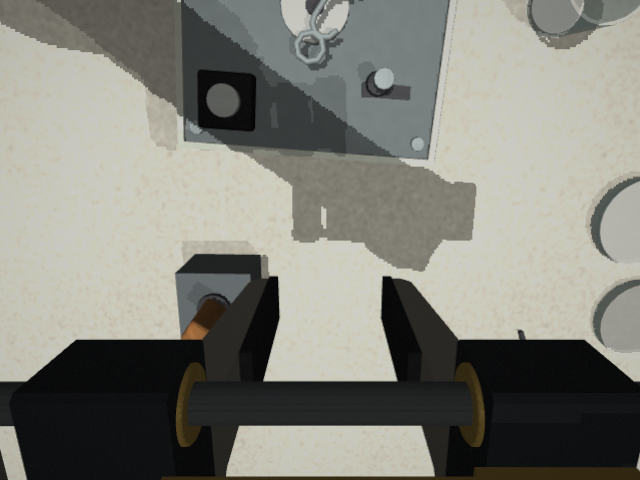

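Call:
drive_tool:
  targets:
    - {"x":-0.06,"y":-0.04,"z":0,"wx":0,"wy":0,"wz":0,"gripper":0.5}
    - {"x":-0.12,"y":-0.08,"z":0,"wx":0,"wy":0,"wz":0,"gripper":0.5}
    - {"x":-0.18,"y":-0.12,"z":0,"wx":0,"wy":0,"wz":0,"gripper":0.5}
    - {"x":-0.2375,"y":-0.1375,"z":0,"wx":0,"wy":0,"wz":0,"gripper":0.5}
    - {"x":-0.2375,"y":-0.1375,"z":0,"wx":0,"wy":0,"wz":0,"gripper":0.5}

```text
time_s: 45.35
eef_pos: [0.4475, -0.4742, 0.2495]
orientation: [2.229, 2.213, -0.004]
wrist_force: [-0.6, 0.9, -0.5]
width: 0.5
grasp_force: 0.0
```

Call:
drive_tool:
  targets:
    - {"x":0,"y":0,"z":0,"wx":0,"wy":0,"wz":0,"gripper":0.5}
    - {"x":0,"y":0,"z":0,"wx":0,"wy":0,"wz":0,"gripper":0.5}
    - {"x":0,"y":0,"z":0,"wx":0,"wy":0,"wz":0,"gripper":0.5}

```text
time_s: 45.72
eef_pos: [0.4519, -0.4686, 0.2494]
orientation: [-2.218, -2.224, -0.001]
wrist_force: [0.2, -1.1, -0.0]
width: 0.5
grasp_force: 0.0
```

```bash
python3 - <<'E'
from h import *
st(); c=cam("wrist"); im=save("wrist","pul")
find("wrist","puller",.06,2); find("wrist","stand_hole0",.06,2); find("wrist","stand",0,1)
for r in ctrl.silhouettes("wrist","puller")[:1]: print(r["rect"])
x0,y0,x1,y1=np.array(r["rect"]).astype(int)
hsv=cv2.cvtColor(im,cv2.COLOR_RGB2HSV); m=((hsv[...,1]>90)&(hsv[...,0]<25)&(hsv[...,2]>40)).astype(np.uint8)
p=proj(c,[.449,-.375,.1]).astype(int); print(p)
a=im[max(0,p[1]-90):p[1]+90,p[0]-100:p[0]+100,::-1]; print(max(0,p[1]-90),p[0]-100,a.shape)
cv2.imwrite("pics/pulc.png",cv2.resize(a,None,fx=3,fy=3,interpolation=2))
E
```

```text
t 45.73 tcp [0.4519, -0.4686, 0.2494] yaw 90.16 tilt [0.0, 0.0, -1.0] F [0.2, -1.1, -0.0] w 0.5 g 0.0 q [0.38, 0.46, 0.52, 1.59, -0.25, 1.15, 0.96]
puller 0.78 [328.3  99.7] [ 0.4511 -0.3745]
stand 0.58 [330.3 100.9] [ 0.4526 -0.3729]
[309.2, 73.8, 348.1, 117.6]
[324  97]
7 224 (180, 200, 3)
```

View pics/pulc.png

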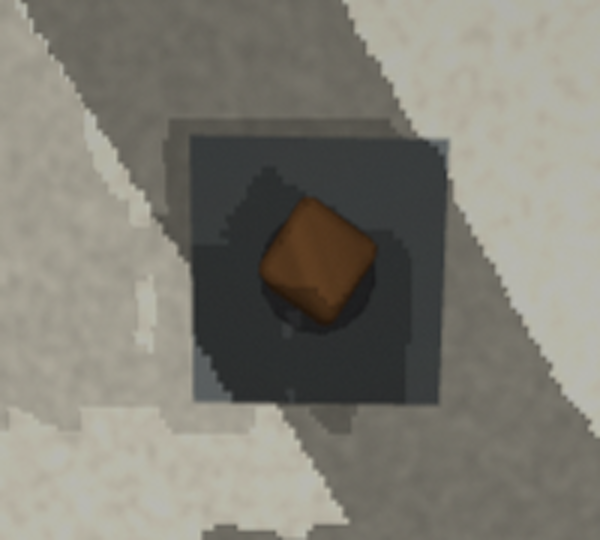

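Call:
drive_tool:
  targets:
    - {"x":0.06,"y":-0.001,"z":0,"wx":0,"wy":0,"wz":0.31,"gripper":0.5}
    - {"x":0.118,"y":-0.001,"z":0,"wx":0,"wy":0,"wz":0.6285,"gripper":0.5}
    - {"x":0.118,"y":-0.001,"z":0.04,"wx":0,"wy":0,"wz":0.6285,"gripper":0.5}
    - {"x":0.118,"y":-0.001,"z":0.08,"wx":0,"wy":0,"wz":0.6285,"gripper":0.5}
    - {"x":0.118,"y":-0.001,"z":0.08,"wx":0,"wy":0,"wz":0.6285,"gripper":0.5}

```text
time_s: 46.6
eef_pos: [0.4489, -0.3742, 0.1835]
orientation: [-2.538, -1.845, 0.003]
wrist_force: [0.4, -0.7, -0.1]
width: 0.5
grasp_force: 0.0
```

Call:
drive_tool:
  targets:
    - {"x":0,"y":0,"z":0,"wx":0,"wy":0,"wz":0.31,"gripper":0.5}
    - {"x":0,"y":0,"z":0,"wx":0,"wy":0,"wz":0.6285,"gripper":0.5}
    - {"x":0,"y":0,"z":0,"wx":0,"wy":0,"wz":0.6285,"gripper":0.5}
    - {"x":0,"y":0,"z":0,"wx":0,"wy":0,"wz":0.6285,"gripper":0.5}

```text
time_s: 47.1
eef_pos: [0.4504, -0.3757, 0.1861]
orientation: [2.796, 1.43, 0.001]
wrist_force: [-0.1, 0.2, 0.3]
width: 0.499
grasp_force: 0.0
```

```bash
python3 - <<'E'
from h import *
s=st(); c=cam("wrist"); im=save("wrist","pul2"); find("wrist","puller",.06,1); find("wrist","stand_hole0",.06,1)
r=ctrl.silhouettes("wrist","puller")[0]; print(r["rect"])
print(go([.451,-.374,.0705]))
E
```

```text
t 47.1 tcp [0.4504, -0.3757, 0.1861] yaw 54.17 tilt [0.001, -0.001, -1.0] F [-0.1, 0.2, 0.3] w 0.499 g 0.0 q [0.16, 0.43, 0.63, 1.82, -0.3, 0.98, 0.28]
puller 0.89 [330.1 226.3] [ 0.4523 -0.3747]
[308.8, 205.5, 347.3, 263.8]
[0.0022, -0.0002, 0.1438]
```

View pics/pul2.png

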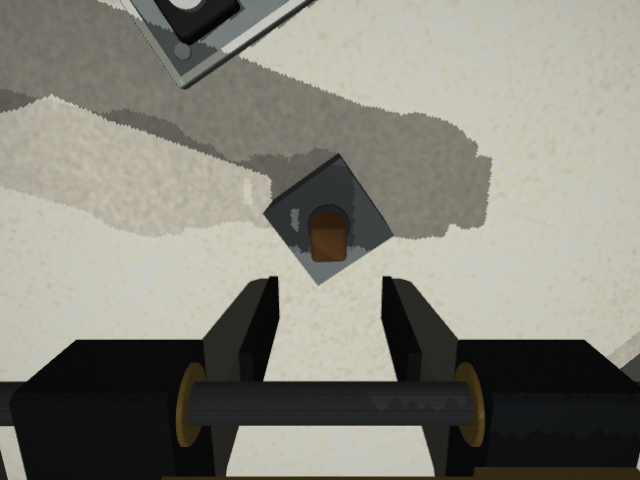

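Call:
drive_tool:
  targets:
    - {"x":0.002,"y":0,"z":0.05,"wx":0,"wy":0,"wz":0,"gripper":0.5}
    - {"x":0.002,"y":0,"z":0.1,"wx":0,"wy":0,"wz":0,"gripper":0.5}
    - {"x":0.002,"y":0,"z":0.13,"wx":0,"wy":0,"wz":0,"gripper":0.5}
    - {"x":0.002,"y":0,"z":0.1435,"wx":0,"wy":0,"wz":0,"gripper":0.5}
    - {"x":0.002,"y":0,"z":0.1435,"wx":0,"wy":0,"wz":0,"gripper":0.5}

```text
time_s: 47.92
eef_pos: [0.4508, -0.3742, 0.0703]
orientation: [-2.798, -1.427, 0.001]
wrist_force: [-0.5, 0.1, 0.5]
width: 0.5
grasp_force: 0.0
```

Call:
drive_tool:
  targets:
    - {"x":0,"y":0,"z":0,"wx":0,"wy":0,"wz":0,"gripper":0.1}
    - {"x":0,"y":0,"z":0,"wx":0,"wy":0,"wz":0,"gripper":0.1}
    - {"x":0,"y":0,"z":0,"wx":0,"wy":0,"wz":0,"gripper":0.1}
    - {"x":0,"y":0,"z":0,"wx":0,"wy":0,"wz":0,"gripper":0.1}
    - {"x":0,"y":0,"z":0,"wx":0,"wy":0,"wz":0,"gripper":0.1}
  force: 50

```text
time_s: 48.55
eef_pos: [0.4514, -0.3743, 0.0713]
orientation: [2.798, 1.427, 0.001]
wrist_force: [-1.3, 1.0, 6.0]
width: 0.236
grasp_force: 50.0
```

```bash
python3 - <<'E'
from h import *
s=st()
E
```

```text
t 48.55 tcp [0.4514, -0.3743, 0.0713] yaw 54.02 tilt [0.001, -0.0, -1.0] F [-1.3, 1.0, 6.0] w 0.236 g 50.0 q [0.23, 0.59, 0.54, 1.89, -0.42, 0.77, 0.37]
```

Call:
drive_tool:
  targets:
    - {"x":0,"y":0,"z":-0.04,"wx":0,"wy":0,"wz":0,"gripper":0.1}
    - {"x":0,"y":0,"z":-0.08,"wx":0,"wy":0,"wz":0,"gripper":0.1}
    - {"x":0,"y":0,"z":-0.111,"wx":0,"wy":0,"wz":0,"gripper":0.1}
    - {"x":0.03,"y":-0.015,"z":-0.111,"wx":0,"wy":0,"wz":0,"gripper":0.1}
    - {"x":0.08,"y":-0.035,"z":-0.111,"wx":0,"wy":0,"wz":0,"gripper":0.1}

```text
time_s: 49.18
eef_pos: [0.4653, -0.3065, 0.1596]
orientation: [2.8, 1.422, -0.0]
wrist_force: [0.7, 0.1, -1.4]
width: 0.233
grasp_force: 50.0
```

Call:
drive_tool:
  targets:
    - {"x":0.05,"y":-0.023,"z":0,"wx":0,"wy":0,"wz":0.2,"gripper":0.1}
    - {"x":0.1,"y":-0.046,"z":0,"wx":0,"wy":0,"wz":0.4,"gripper":0.1}
    - {"x":0.15,"y":-0.068,"z":0,"wx":0,"wy":0,"wz":0.65,"gripper":0.1}
    - {"x":0.192,"y":-0.088,"z":0,"wx":0,"wy":0,"wz":0.9425,"gripper":0.1}
    - {"x":0.192,"y":-0.088,"z":0,"wx":0,"wy":0,"wz":0.9425,"gripper":0.1}

```text
time_s: 49.8
eef_pos: [0.4997, -0.1366, 0.1588]
orientation: [-3.051, -0.742, 0.001]
wrist_force: [-0.3, -0.8, -1.4]
width: 0.238
grasp_force: 50.0
```

Call:
drive_tool:
  targets:
    - {"x":0,"y":0,"z":0,"wx":0,"wy":0,"wz":0.3,"gripper":0.1}
    - {"x":0,"y":0,"z":0,"wx":0,"wy":0,"wz":0.6,"gripper":0.1}
    - {"x":0,"y":0,"z":0,"wx":0,"wy":0,"wz":0.9425,"gripper":0.1}
    - {"x":0,"y":0,"z":0,"wx":0,"wy":0,"wz":0.9425,"gripper":0.1}
    - {"x":0,"y":0,"z":0,"wx":0,"wy":0,"wz":0.9425,"gripper":0.1}

```text
time_s: 50.42
eef_pos: [0.499, -0.1408, 0.1593]
orientation: [3.141, 0.004, -0.0]
wrist_force: [-0.0, 0.0, -1.7]
width: 0.242
grasp_force: 50.0
```

Call:
drive_tool:
  targets:
    - {"x":0,"y":0,"z":0,"wx":0,"wy":0,"wz":0,"gripper":0.1}
    - {"x":0,"y":0,"z":0,"wx":0,"wy":0,"wz":0,"gripper":0.1}

```text
time_s: 50.68
eef_pos: [0.4992, -0.1404, 0.1594]
orientation: [-3.141, -0.001, -0.0]
wrist_force: [0.1, 0.3, -1.1]
width: 0.238
grasp_force: 50.0
```

```bash
python3 - <<'E'
from h import *
s=st(); c=cam("wrist"); im=save("wrist","e1"); e=np.array(s["eef_pos"])
for t in("spring_pivot","hook_seat","eye","post_axis"): find("wrist",t,.045,2)
print("pin tip expected",proj(c,e-[0,0,.0613]),"origin",proj(c,e-[0,0,.0113]))
find("wrist","puller",e[2]-.0113,2)
E
```

```text
t 50.67 tcp [0.4992, -0.1404, 0.1594] yaw 0.05 tilt [0.0, 0.0, -1.0] F [0.1, 0.3, -1.1] w 0.238 g 50.0 q [-0.45, 0.39, 0.82, 2.01, -0.37, 0.89, -1.0]
spring_pivot 0.82 [156.8  43.7] [ 0.6239 -0.0305]
spring_pivot 0.44 [370.7  76.6] [ 0.6045 -0.1669]
hook_seat 0.81 [304.1 153.3] [ 0.5557 -0.1229]
eye 0.71 [334.6 166.3] [ 0.5469 -0.1437]
eye 0.48 [155.2  42.2] [ 0.6248 -0.0295]
post_axis 0.9 [372.8  78. ] [ 0.6036 -0.1683]
post_axis 0.63 [604.9 273.6] [ 0.4687 -0.3426]
pin tip expected [329.66045505 256.44794231] origin [329.60358333 289.13316438]
puller 0.57 [331.  283.6] [ 0.5021 -0.1409]
```

View pics/e1.png

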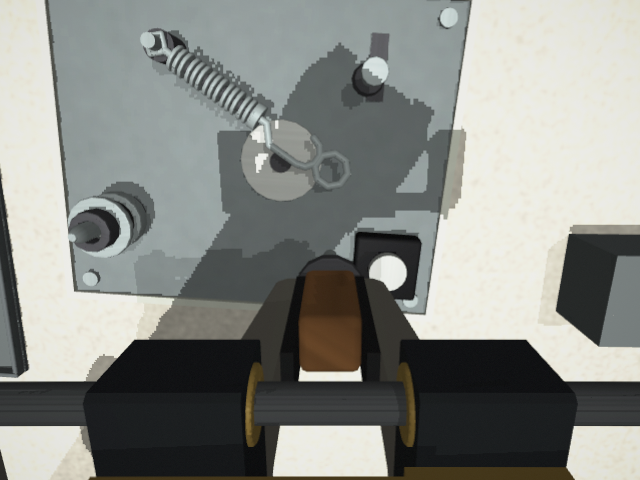

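Call:
drive_tool:
  targets:
    - {"x":0.03,"y":-0.001,"z":0.01,"wx":0,"wy":0,"wz":0,"gripper":0.1}
    - {"x":0.054,"y":-0.001,"z":0.03,"wx":0,"wy":0,"wz":0,"gripper":0.1}
    - {"x":0.054,"y":-0.001,"z":0.052,"wx":0,"wy":0,"wz":0,"gripper":0.1}
    - {"x":0.054,"y":-0.001,"z":0.052,"wx":0,"wy":0,"wz":0,"gripper":0.1}
    - {"x":0.054,"y":-0.001,"z":0.052,"wx":0,"wy":0,"wz":0,"gripper":0.1}

```text
time_s: 51.6
eef_pos: [0.5418, -0.1398, 0.118]
orientation: [-3.142, 0.001, 0.0]
wrist_force: [-0.1, -0.5, -2.5]
width: 0.233
grasp_force: 50.0
```

```bash
python3 - <<'E'
from h import *
s=st(); c=cam("wrist"); im=save("wrist","e2"); e=np.array(s["eef_pos"])
for t in("hook_seat","eye","post_axis","spring_pivot"): find("wrist",t,.045,2)
print("pin at eye height",proj(c,[e[0]+.001,e[1],.045]))
c0=cam("wrist")
# post head top centre from silhouette of bright cap is not needed; print eye silhouette
for r in ctrl.silhouettes("wrist","eye")[:2]: print(r["p"],r["rect"])
for r in ctrl.silhouettes("wrist","post_axis")[:1]: print(r["p"],r["rect"])
E
```

```text
t 51.6 tcp [0.5418, -0.1398, 0.118] yaw -0.04 tilt [-0.0, 0.0, -1.0] F [-0.1, -0.5, -2.5] w 0.233 g 50.0 q [-0.38, 0.52, 0.75, 1.94, -0.47, 0.85, -0.95]
hook_seat 0.57 [301.8 226.5] [ 0.5575 -0.1228]
eye 0.65 [331.9 246.1] [ 0.5452 -0.1411]
post_axis 0.61 [378. 146.] [ 0.6059 -0.1677]
spring_pivot 0.61 [134.4 112.7] [ 0.6245 -0.0288]
pin at eye height [329.66024614 249.02304487]
0.94 [240.1, 175.9, 354.7, 262.4]
0.68 [353.3, 124.8, 396.3, 164.6]
```

Call:
drive_tool:
  targets:
    - {"x":0.003,"y":0,"z":0,"wx":0,"wy":0,"wz":0,"gripper":0.1}
    - {"x":0.003,"y":0,"z":0.01,"wx":0,"wy":0,"wz":0,"gripper":0.1}
    - {"x":0.003,"y":0,"z":0.02,"wx":0,"wy":0,"wz":0,"gripper":0.1}
    - {"x":0.003,"y":0,"z":0.02,"wx":0,"wy":0,"wz":0,"gripper":0.1}

```text
time_s: 52.45
eef_pos: [0.544, -0.1393, 0.1007]
orientation: [-3.141, -0.0, 0.003]
wrist_force: [-0.4, -0.0, -0.5]
width: 0.241
grasp_force: 50.0
```

Call:
drive_tool:
  targets:
    - {"x":0,"y":0,"z":0.01,"wx":0,"wy":0,"wz":0,"gripper":0.1}
    - {"x":0,"y":0,"z":0.02,"wx":0,"wy":0,"wz":0,"gripper":0.1}
    - {"x":0,"y":0,"z":0.02,"wx":0,"wy":0,"wz":0,"gripper":0.1}

```text
time_s: 52.82
eef_pos: [0.5443, -0.1393, 0.0849]
orientation: [-3.141, -0.0, 0.002]
wrist_force: [0.2, -0.6, -1.9]
width: 0.237
grasp_force: 50.0
```

```bash
python3 - <<'E'
from h import *
s=st();print(s["moment"]); p=np.array([.6245,-.0285]);e=np.array(s["eef_pos"][:2])+[.001,0]; d=e-p; print(np.linalg.norm(d),d/np.linalg.norm(d))
q=np.array([.6055,-.167])-p; print("post",np.linalg.norm(q),q/np.linalg.norm(q))
E
```

```text
t 52.83 tcp [0.5443, -0.1393, 0.0849] yaw 0.01 tilt [-0.001, 0.0, -1.0] F [0.2, -0.6, -1.9] w 0.237 g 50.0 q [-0.35, 0.58, 0.71, 1.95, -0.52, 0.8, -0.92]
[0.02655132 0.14285525 0.00492119]
0.13624373267264575 [-0.58166353 -0.81342949]
post 0.13979717450649712 [-0.13591119 -0.99072102]
```

Call:
drive_tool:
  targets:
    - {"x":-0.008,"y":0.011,"z":0,"wx":0,"wy":0,"wz":0,"gripper":0.1}
    - {"x":-0.016,"y":0.022,"z":0,"wx":0,"wy":0,"wz":0,"gripper":0.1}
    - {"x":-0.024,"y":0.033,"z":0,"wx":0,"wy":0,"wz":0,"gripper":0.1}
    - {"x":-0.0313,"y":0.0437,"z":0,"wx":0,"wy":0,"wz":0,"gripper":0.1}
    - {"x":-0.0313,"y":0.0437,"z":0,"wx":0,"wy":0,"wz":0,"gripper":0.1}

```text
time_s: 53.45
eef_pos: [0.5197, -0.1747, 0.086]
orientation: [-3.141, 0.002, -0.001]
wrist_force: [2.2, 3.4, -1.5]
width: 0.238
grasp_force: 50.0
```

Call:
drive_tool:
  targets:
    - {"x":0,"y":0,"z":0,"wx":0,"wy":0,"wz":0,"gripper":0.1}
    - {"x":0,"y":0,"z":0,"wx":0,"wy":0,"wz":0,"gripper":0.1}

```text
time_s: 53.7
eef_pos: [0.5202, -0.1739, 0.0857]
orientation: [-3.141, -0.002, -0.001]
wrist_force: [2.2, 3.3, -1.3]
width: 0.235
grasp_force: 50.0
```

```bash
cat >> h.py <<'E'
def spring(save_as):
    s=st(); save("wrist",save_as)
    for t in("hook_seat","eye","post_axis","spring_pivot"): find("wrist",t,.045,1)
    for t in("hook_seat","post_axis"):
        for r in ctrl.silhouettes("wrist",t)[:1]: print(t,round(r["p"],2),np.round(r["rect"]))
    e=np.array(s["eef_pos"][:2])+[.001,0]; d=e-[.6245,-.0285]; print("pin radius",np.linalg.norm(d).round(4),"deg",np.degrees(np.arctan2(-d[0],-d[1])).round(2))
E
python3 - <<'E'
from h import *
spring("e3")
E
```

```text
t 53.7 tcp [0.5202, -0.1739, 0.0857] yaw 0.06 tilt [0.0, 0.0, -1.0] F [2.2, 3.3, -1.3] w 0.235 g 50.0 q [-0.29, 0.56, 0.72, 1.99, -0.51, 0.78, -0.85]
hook_seat 0.64 [ 11.8 276.6] [ 5.152e-01 -5.000e-04]
eye 0.57 [322.7 258.7] [ 0.5255 -0.1702]
post_axis 0.96 [315.6 104.5] [ 0.6048 -0.1672]
spring_pivot 0.95 [25.5 61.8] [ 0.6239 -0.0296]
hook_seat 0.92 [215. 185. 346. 268.]
post_axis 0.76 [297.  85. 338. 126.]
pin radius 0.1783 deg 35.4
```

Call:
drive_tool:
  targets:
    - {"x":0.0109,"y":0.0093,"z":0,"wx":0,"wy":0,"wz":0,"gripper":0.1}
    - {"x":0.0235,"y":0.0164,"z":0,"wx":0,"wy":0,"wz":0,"gripper":0.1}
    - {"x":0.036,"y":0.0225,"z":0,"wx":0,"wy":0,"wz":0,"gripper":0.1}
    - {"x":0.0484,"y":0.0278,"z":0,"wx":0,"wy":0,"wz":0,"gripper":0.1}
    - {"x":0.0669,"y":0.034,"z":0,"wx":0,"wy":0,"wz":0,"gripper":0.1}

```text
time_s: 54.68
eef_pos: [0.5735, -0.2017, 0.0854]
orientation: [-3.141, -0.0, 0.002]
wrist_force: [0.2, 4.6, -0.6]
width: 0.235
grasp_force: 50.0
```

Call:
drive_tool:
  targets:
    - {"x":0,"y":0,"z":0,"wx":0,"wy":0,"wz":0,"gripper":0.1}
    - {"x":0,"y":0,"z":0,"wx":0,"wy":0,"wz":0,"gripper":0.1}
    - {"x":0,"y":0,"z":0,"wx":0,"wy":0,"wz":0,"gripper":0.1}

```text
time_s: 55.05
eef_pos: [0.5728, -0.2014, 0.0856]
orientation: [-3.141, -0.0, 0.001]
wrist_force: [0.8, 3.5, -1.9]
width: 0.239
grasp_force: 50.0
```

```bash
python3 - <<'E'
from h import *
spring("e4")
im=cv2.imread("pics/e4.png"); cv2.imwrite("pics/e4c.png",cv2.resize(im[60:300,0:400],(800,480),interpolation=2))
c=cam("wrist"); print(proj(c,[.605,-.167,.045]),proj(c,[.605,-.167,.064]))
E
```

```text
t 55.05 tcp [0.5728, -0.2014, 0.0856] yaw 0.01 tilt [-0.001, 0.0, -1.0] F [0.8, 3.5, -1.9] w 0.239 g 50.0 q [-0.23, 0.64, 0.7, 1.84, -0.53, 0.86, -0.84]
hook_seat 0.59 [281.7 256.6] [ 0.5795 -0.1755]
eye 0.94 [318.7 262.6] [ 0.5762 -0.1954]
post_axis 0.84 [264.7 209.4] [ 0.6056 -0.1675]
hook_seat 0.68 [204. 220. 340. 276.]
post_axis 0.94 [242. 182. 288. 234.]
pin radius 0.1802 deg 16.34
[263.64134499 210.84102818] [257.46448079 218.91057442]
```

View pics/e4c.png

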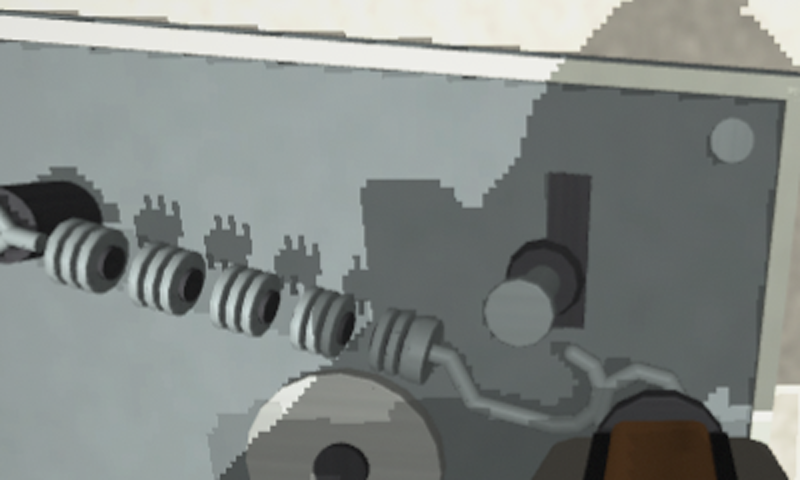

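Call:
drive_tool:
  targets:
    - {"x":0.008,"y":0.002,"z":0,"wx":0,"wy":0,"wz":0,"gripper":0.1}
    - {"x":0.016,"y":0.0034,"z":0,"wx":0,"wy":0,"wz":0,"gripper":0.1}
    - {"x":0.024,"y":0.005,"z":0,"wx":0,"wy":0,"wz":0,"gripper":0.1}
    - {"x":0.032,"y":0.006,"z":0,"wx":0,"wy":0,"wz":0,"gripper":0.1}
    - {"x":0.032,"y":0.006,"z":0,"wx":0,"wy":0,"wz":0,"gripper":0.1}

```text
time_s: 56.02
eef_pos: [0.5994, -0.2064, 0.0856]
orientation: [3.141, 0.001, 0.0]
wrist_force: [0.9, 4.3, -0.8]
width: 0.233
grasp_force: 50.0
```

Call:
drive_tool:
  targets:
    - {"x":0,"y":0,"z":0,"wx":0,"wy":0,"wz":0,"gripper":0.1}
    - {"x":0,"y":0,"z":0,"wx":0,"wy":0,"wz":0,"gripper":0.1}

```text
time_s: 56.28
eef_pos: [0.5987, -0.2064, 0.0857]
orientation: [-3.141, -0.0, 0.0]
wrist_force: [0.4, 3.9, -0.5]
width: 0.237
grasp_force: 50.0
```

```bash
python3 - <<'E'
from h import *
spring("e5"); c=cam("wrist"); print(proj(c,[.605,-.167,.045]))
E
```

```text
t 56.27 tcp [0.5987, -0.2064, 0.0857] yaw 0.0 tilt [-0.0, 0.0, -1.0] F [0.4, 3.9, -0.5] w 0.237 g 50.0 q [-0.21, 0.68, 0.69, 1.77, -0.54, 0.89, -0.85]
hook_seat 0.87 [281.7 262.4] [ 0.602  -0.1804]
eye 0.78 [319.4 267.5] [ 0.5991 -0.2008]
post_axis 0.56 [258.6 257.1] [ 0.6052 -0.168 ]
hook_seat 0.7 [202. 235. 339. 284.]
post_axis 0.68 [238. 224. 281. 286.]
pin radius 0.1796 deg 7.93
[256.68468669 257.47724053]
```

Call:
drive_tool:
  targets:
    - {"x":0.0015,"y":-0.006,"z":0,"wx":0,"wy":0,"wz":0,"gripper":0.1}
    - {"x":0.0025,"y":-0.013,"z":0,"wx":0,"wy":0,"wz":0,"gripper":0.1}
    - {"x":0.0035,"y":-0.019,"z":0,"wx":0,"wy":0,"wz":0,"gripper":0.1}
    - {"x":0.0045,"y":-0.0255,"z":0,"wx":0,"wy":0,"wz":0,"gripper":0.1}
    - {"x":0.0045,"y":-0.0255,"z":0,"wx":0,"wy":0,"wz":0,"gripper":0.1}

```text
time_s: 57.25
eef_pos: [0.6026, -0.1865, 0.0859]
orientation: [3.14, 0.001, 0.001]
wrist_force: [1.3, -0.2, -0.9]
width: 0.235
grasp_force: 50.0
```

Call:
drive_tool:
  targets:
    - {"x":0,"y":0,"z":0,"wx":0,"wy":0,"wz":0,"gripper":0.1}
    - {"x":0,"y":0,"z":0,"wx":0,"wy":0,"wz":0,"gripper":0.1}

```text
time_s: 57.5
eef_pos: [0.6024, -0.1866, 0.0858]
orientation: [3.141, -0.001, 0.0]
wrist_force: [-0.2, 0.3, -1.0]
width: 0.232
grasp_force: 50.0
```

```bash
python3 - <<'E'
from h import *
spring("e6")
E
```

```text
t 57.5 tcp [0.6024, -0.1866, 0.0858] yaw -0.02 tilt [0.0, -0.001, -1.0] F [-0.2, 0.3, -1.0] w 0.232 g 50.0 q [-0.25, 0.67, 0.69, 1.78, -0.54, 0.89, -0.88]
hook_seat 0.65 [289.2 266.1] [ 0.6036 -0.1645]
eye 0.59 [328.7 267.9] [ 0.6026 -0.1859]
post_axis 0.81 [294.4 262.2] [ 0.6059 -0.1672]
spring_pivot 0.7 [ 32.9 229.5] [ 0.6243 -0.0294]
hook_seat 0.79 [211. 241. 352. 283.]
post_axis 0.98 [276. 231. 313. 280.]
pin radius 0.1595 deg 7.59
```

Call:
drive_tool:
  targets:
    - {"x":0,"y":0,"z":-0.015,"wx":0,"wy":0,"wz":0,"gripper":0.1}
    - {"x":0,"y":0,"z":-0.04,"wx":0,"wy":0,"wz":0,"gripper":0.1}
    - {"x":0,"y":0,"z":-0.07,"wx":0,"wy":0,"wz":0,"gripper":0.1}
    - {"x":0,"y":0,"z":-0.093,"wx":0,"wy":0,"wz":0,"gripper":0.1}
    - {"x":0,"y":0,"z":-0.093,"wx":0,"wy":0,"wz":0,"gripper":0.1}

```text
time_s: 58.48
eef_pos: [0.6037, -0.1864, 0.1624]
orientation: [3.141, 0.001, 0.006]
wrist_force: [-0.1, 0.1, -1.3]
width: 0.24
grasp_force: 50.0
```

```bash
python3 - <<'E'
from h import *
spring("e7")
print(go([.4514,-.3743,.16]))
E
```

```text
t 58.48 tcp [0.6037, -0.1864, 0.1624] yaw 0.02 tilt [0.004, -0.0, -1.0] F [-0.1, 0.1, -1.3] w 0.24 g 50.0 q [-0.29, 0.58, 0.76, 1.74, -0.46, 1.01, -0.94]
hook_seat 0.69 [301.  232.8] [ 0.6031 -0.1652]
eye 0.64 [330.4 231.7] [ 0.6035 -0.1861]
post_axis 0.56 [304.6 231.9] [ 0.6031 -0.1676]
spring_pivot 0.57 [106.3 205.5] [ 0.6222 -0.0286]
hook_seat 0.93 [241. 214. 348. 250.]
post_axis 0.77 [290. 208. 319. 251.]
pin radius 0.1591 deg 7.15
[-0.1884, 0.2355, -0.0006]
```

Hooked and holding. Carry the puller back to the stand.

Call:
drive_tool:
  targets:
    - {"x":-0.045,"y":0.055,"z":0,"wx":0,"wy":0,"wz":-0.2,"gripper":0.1}
    - {"x":-0.09,"y":0.112,"z":0,"wx":0,"wy":0,"wz":-0.4,"gripper":0.1}
    - {"x":-0.135,"y":0.168,"z":0,"wx":0,"wy":0,"wz":-0.65,"gripper":0.1}
    - {"x":-0.175,"y":0.218,"z":0,"wx":0,"wy":0,"wz":-0.9425,"gripper":0.1}
    - {"x":-0.1884,"y":0.2355,"z":0,"wx":0,"wy":0,"wz":-0.9425,"gripper":0.1}

```text
time_s: 59.45
eef_pos: [0.4487, -0.3776, 0.1603]
orientation: [3.056, 0.725, -0.001]
wrist_force: [0.8, 0.4, -0.6]
width: 0.239
grasp_force: 50.0
```

Call:
drive_tool:
  targets:
    - {"x":0,"y":0,"z":0,"wx":0,"wy":0,"wz":-0.3,"gripper":0.1}
    - {"x":0,"y":0,"z":0,"wx":0,"wy":0,"wz":-0.6,"gripper":0.1}
    - {"x":0,"y":0,"z":0,"wx":0,"wy":0,"wz":-0.9425,"gripper":0.1}
    - {"x":0,"y":0,"z":0,"wx":0,"wy":0,"wz":-0.9425,"gripper":0.1}
    - {"x":0,"y":0,"z":0,"wx":0,"wy":0,"wz":-0.9425,"gripper":0.1}

```text
time_s: 60.08
eef_pos: [0.4521, -0.3741, 0.1599]
orientation: [-2.801, -1.423, 0.0]
wrist_force: [-0.1, -0.2, -0.7]
width: 0.236
grasp_force: 50.0
```

Call:
drive_tool:
  targets:
    - {"x":0,"y":0,"z":0,"wx":0,"wy":0,"wz":0,"gripper":0.1}
    - {"x":0,"y":0,"z":0,"wx":0,"wy":0,"wz":0,"gripper":0.1}

```text
time_s: 60.32
eef_pos: [0.4519, -0.3743, 0.16]
orientation: [-2.799, -1.426, 0.0]
wrist_force: [1.0, 0.1, 0.0]
width: 0.235
grasp_force: 50.0
```

```bash
python3 - <<'E'
from h import *
s=st(); print(go([.4514,-.3743,.0713])); save("wrist","b1"); find("wrist","stand_hole0",.06,1); find("wrist","stand",0,1)
E
```

```text
t 60.33 tcp [0.4519, -0.3743, 0.16] yaw 53.98 tilt [-0.0, -0.0, -1.0] F [1.0, 0.1, 0.0] w 0.235 g 50.0 q [0.2, 0.46, 0.56, 1.84, -0.3, 0.93, 0.27]
[-0.0004, -0.0005, 0.1109]
stand_hole0 0.96 [327.6 235. ] [ 0.4526 -0.372 ]
stand 0.95 [326.1 218.2] [ 0.4502 -0.3726]
```

Call:
drive_tool:
  targets:
    - {"x":0,"y":-0.0005,"z":0.02,"wx":0,"wy":0,"wz":0,"gripper":0.1}
    - {"x":0,"y":-0.0005,"z":0.04,"wx":0,"wy":0,"wz":0,"gripper":0.1}
    - {"x":0,"y":-0.0005,"z":0.055,"wx":0,"wy":0,"wz":0,"gripper":0.1}
    - {"x":0,"y":-0.0005,"z":0.065,"wx":0,"wy":0,"wz":0,"gripper":0.1}

```text
time_s: 60.98
eef_pos: [0.451, -0.374, 0.1067]
orientation: [-2.798, -1.426, 0.001]
wrist_force: [0.5, -0.4, -1.2]
width: 0.237
grasp_force: 50.0
```

Call:
drive_tool:
  targets:
    - {"x":0,"y":0,"z":0.015,"wx":0,"wy":0,"wz":0,"gripper":0.1}
    - {"x":0,"y":0,"z":0.03,"wx":0,"wy":0,"wz":0,"gripper":0.1}
    - {"x":0,"y":0,"z":0.044,"wx":0,"wy":0,"wz":0,"gripper":0.1}
    - {"x":0,"y":0,"z":0.0455,"wx":0,"wy":0,"wz":0,"gripper":0.1}
    - {"x":0,"y":0,"z":0.0455,"wx":0,"wy":0,"wz":0,"gripper":0.1}

```text
time_s: 61.6
eef_pos: [0.4514, -0.3742, 0.0716]
orientation: [-2.799, -1.426, 0.0]
wrist_force: [0.4, -0.4, -1.1]
width: 0.24
grasp_force: 50.0
```

```bash
python3 - <<'E'
from h import *
s=st()
E
```

```text
t 61.6 tcp [0.4514, -0.3742, 0.0716] yaw 54.01 tilt [-0.0, 0.0, -1.0] F [0.4, -0.4, -1.1] w 0.24 g 50.0 q [0.26, 0.58, 0.5, 1.89, -0.39, 0.77, 0.34]
```

Release, retreat, and verify everything.

Call:
drive_tool:
  targets:
    - {"x":0,"y":0,"z":0.0004,"wx":0,"wy":0,"wz":0,"gripper":0.5}
    - {"x":0,"y":0,"z":0.0004,"wx":0,"wy":0,"wz":0,"gripper":0.5}
    - {"x":0,"y":0,"z":0.0004,"wx":0,"wy":0,"wz":0,"gripper":0.5}
    - {"x":0,"y":0,"z":-0.03,"wx":0,"wy":0,"wz":0,"gripper":0.5}
    - {"x":0,"y":0,"z":-0.08,"wx":0,"wy":0,"wz":0,"gripper":0.5}

```text
time_s: 62.22
eef_pos: [0.4507, -0.3735, 0.1354]
orientation: [-2.797, -1.425, 0.003]
wrist_force: [-0.1, -0.1, -0.0]
width: 0.499
grasp_force: 0.0
```

Call:
drive_tool:
  targets:
    - {"x":0,"y":0,"z":-0.06,"wx":0,"wy":0,"wz":0,"gripper":0.5}
    - {"x":-0.05,"y":0,"z":-0.12,"wx":0,"wy":0,"wz":0,"gripper":0.5}
    - {"x":-0.09,"y":0,"z":-0.14,"wx":0,"wy":0,"wz":0,"gripper":0.5}
    - {"x":-0.09,"y":0,"z":-0.14,"wx":0,"wy":0,"wz":0,"gripper":0.5}
    - {"x":-0.09,"y":0,"z":-0.14,"wx":0,"wy":0,"wz":0,"gripper":0.5}

```text
time_s: 62.85
eef_pos: [0.4096, -0.4313, 0.2469]
orientation: [-2.797, -1.427, -0.001]
wrist_force: [0.1, -0.2, 0.2]
width: 0.497
grasp_force: 0.0
```

```bash
python3 - <<'E'
from h import *
st(); w=save("wrist","f1"); t=save("top","f2"); s=save("scene","f3")
find("wrist","puller",.06,1); find("wrist","hook_seat",.045,1)
find("top","hook_seat",.045,1);find("top","post_axis",.045,1);find("top","puller",.06,2)
for n in("bottle","beaker"): find("top",n,0,1)
for n in("retainer","washer","bearing","spacer1"): circ("top",n,.05,3)
a=cv2.resize(t[200:360,260:440,::-1],(400,356)); b=cv2.resize(s[190:330,130:360,::-1],(400,243)); c=cv2.resize(w[:,:,::-1],(400,300))
o=np.zeros((600,800,3),np.uint8); o[:356,:400]=a; o[356:599,:400]=b; o[:300,400:]=c; o[300:600,400:]=cv2.resize(t[:,:,::-1],(400,300)); cv2.imwrite("pics/fin.png",o)
E
```

```text
t 62.85 tcp [0.4096, -0.4313, 0.2469] yaw 54.06 tilt [-0.0, 0.002, -1.0] F [0.1, -0.2, 0.2] w 0.497 g 0.0 q [0.28, 0.38, 0.62, 1.74, -0.24, 1.1, 0.35]
puller 0.83 [328.8 128.3] [ 0.4516 -0.3724]
hook_seat 0.75 [394.5 244.3] [ 0.6075 -0.1655]
post_axis 0.43 [395.3 246. ] [ 0.6042 -0.1669]
puller 0.68 [507.5 325. ] [ 0.4538 -0.3727]
bottle 0.67 [261.9 164. ] [0.7817 0.0962]
beaker 0.7 [358.7 172.9] [ 0.7651 -0.1012]
washer sil 0.54 [282.1, 286.2, 309.6, 308.7] centre 0.5039 0.0196 rad mm 20.5
washer sil 0.25 [374.5, 240.7, 409.1, 253.9] centre 0.6053 -0.1369 rad mm 11.4
bearing sil 0.5 [239.1, 130.8, 276.2, 183.0] centre 0.7856 0.1003 rad mm 53.3
spacer1 sil 0.43 [371.7, 241.8, 380.5, 244.8] centre 0.6075 -0.1306 rad mm 3.0
spacer1 sil 0.19 [499.3, 317.6, 524.1, 336.0] centre 0.4559 -0.385 rad mm 23.6
```

```bash
python3 -c "
from bench import ctrl
print(ctrl.finish_job())"
```

```text
the job is handed in; nothing more can be done
None
```

I handed the job in at about 63 s of the 210 s allowed. The bearing, both spacers, the washer and the retainer are on the shaft in that order. The spring is hooked on its post and the puller is back in its stand. The final check was by measurement only, since my 14 pictures were used up, and no verdict came back.

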